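Service the locked spray dispenser in the cellar

TASK

The automatic insect-spray dispenser on the cellar bench has a new can and wants its test shot, but its cover is locked: take the release pin out of the empty glass jar, push it through the small hole in the sloping back of the dispenser to press the spring latch, and let the cover drop open. Press the can's nozzle cap fully down and let it spring back up, then push the cover shut until it catches. Put the pin back in its jar, tip down, and leave the two jars of preserves and the spare can where they stand.

Things in the scene. Friction and masses are not known exactly. Their poses are not given: they have to be found in the camera images.
- dispenser_base (a point): Aerosol dispenser: white rear shell, grey front cover, steel foot plate fixed to the bench. Point: under its middle, on the bench. x: level, to the rear (the cover faces -x); y: across its width; z: up. Shut it spans x -60 to +50, y -50 to +50 mm, 195 mm high. The back wall is 160 mm high; from its top the flat rear shoulder slopes up and forward to z 192 mm at x +12 mm.
- keyhole (a point): Round release hole, 14 mm, in the middle of the sloping rear shoulder. Point: centre of its mouth (x +31, y 0, z 176 mm from dispenser_base). z axis: straight out of the hole, up and to the rear, 40 degrees from vertical; the pin goes in along -z. Wall and guide boss are 12 mm deep; the latch's orange pad lies 14 mm below the mouth. A tip 20 to 22 mm below the mouth frees the cover; 3 to 6 N.
- latch (a joint): Orange spring latch inside: m it is pressed straight down. 0 = up (holds the shut cover), 0.007 frees the cover, 0.011 = end of travel. It springs back by itself; its front is ramped, so that the closing cover clicks past it. With the cover open its nose stands at x -10 to +5, y -15 to +15 mm from dispenser_base, z 160 to 189 mm, just behind and above the nozzle cap.
- cover (a joint): Grey front cover: rad, 0 = shut, 0.9 = fully open. Hinged along its lower front edge (x -56, z 24 mm from dispenser_base). Once the latch is freed, spring and weight swing its top forward and down to 0.9, sweeping out to 195 mm in front of the dispenser's middle. Pushing it back takes 1 N at the top edge, about 6 N for the last 10 mm, until it catches.
- cover_edge (a point): Middle of the top front edge of the cover, 170 mm above the hinge line. Shut: at x -60, z 194 mm from dispenser_base, with the same axes; they turn with the cover. Fully open: x -192, z 127 mm.
- nozzle (a joint): The can's yellow nozzle cap: m it is pressed down. 0 = sprung up, 0.006 = fully down. 3 N starts it, 6 N presses it fully down.
- nozzle_top (a point): Centre of the flat top of the nozzle cap (24 mm wide), at x -24, y 0, z 157 mm of dispenser_base; z up. The cover hides it until open; open, the cover's two cheeks stand 94 mm apart on either side, below z 175 mm.
- pin_grip (a point): Release pin: steel dowel 8 mm thick and 125 mm long with a round end, on a square red grip 22 x 22 x 50 mm; 175 mm in all, about 60 g. Point: centre of the red grip, on the axis. z axis: along the pin from its steel tip to the grip; x and y: square to the grip's flat sides. At the start it leans at about 30 degrees in the jar, tip down, top towards the robot's side.
- pin_tip (a point): The rounded steel end of the pin, 150 mm from the centre of the grip; same axes as pin_grip.
- jar_floor (a point): Empty glass jar in which the pin stands, loose, about 0.55 kg. Point: centre of its inner floor, 6 mm above the bench. Outside 72 mm wide, 96 mm high; inside 64 mm wide, 90 mm deep.
- jar_pickles: Closed preserving jar, green contents, red lid, 76 mm wide, 118 mm high, loose; origin under its centre. Leave it alone.
- jar_peppers: Closed preserving jar, orange contents, white lid, 70 mm wide, 125 mm high, loose; origin under its centre. Leave it alone.
- spare_can: Spare spray can with white cap, 53 mm wide, 136 mm high, loose; origin under its centre. Leave it alone.
- crate_side (a point): Green crate of jars beyond the dispenser, fixed. Point: foot of the middle of its side nearest the robot; from there it runs 200 mm along +x and 170 mm either way along y; rim 110 mm high, lids up to 140 mm. Nothing to do with it.
There are look-alikes about, which are no part of the job. Of the things that look like the part that bears pin_grip, the smaller one is meant.

How it is judged:
By the outcome, as a careful person would: the job done as asked, in the order asked, and still so for the second after the job is handed in, with the robot touching nothing.
It also fails if it takes over 72 s, if anything falls off the work surface, if the arm or the gripper's body presses on something with over 40 N, if the wrist force passes 120 N, or if a joint passes its speed limit or range.

ROBOT

A 6-joint arm with a two-finger parallel gripper is mounted at the origin on the work surface. World frame = base frame: x ahead of the robot, y to its left, z up, the work surface at z = 0. Lengths are in mm, angles in rad, forces in N, time in s.
With the tool pointing down it reaches from about 350 to 875 mm from the base axis. Payload 4.2 kg.
Tool frame: the origin (TCP) lies on the mounting face of the last link; the fingertips stand 173 mm ahead of it and the grasp point (between the pads) lies 155 mm ahead of it; z points along the fingers, y is the direction in which the jaws open and shut (so a half turn about z gives the same grasp; the last joint's range is limited). The gripper opens to 85 mm and grips with 20 to 120 N. Pads are 22 mm wide; open, the fingers measure 114 mm over their backs; the gripper's body (76 mm by 85 mm) begins 54 mm behind the grasp point. The pads swing forward as they close: fully open they stand 13 mm farther back than shut.
Start: joints at [0.259, 0.385, 0.008, 0, -1.194, -0.259], TCP at [624.98, 0.025, 404.712] pointing down, gripper open.
Joint ranges: [-3.14, 3.14], [-1.21, 2.06], [-1.07, 1.41], [-3.16, 2.05], [-2.99, -0.16], [-3.1, 3.1]. Speed limits (rad/s): [2.79, 2.79, 3.14, 3.14, 3.14, 3.14].

INTERFACE

Orientations are given as a rotation vector (axis times angle).
In Python, from bench import manip, read_camera, find_in, masks_of gives the robot as it stands. The module is installed in compiled form; this text tells all that it offers.
- The arm moves only by the shell command python3 -m crank 'ROWS' [OPENING]. ROWS is JSON, a list of rows, each a list of 4 numbers: the shift along the tool's x, y, z each as a share of 0.1 m, from -1 to 1, then the turn about the tool's z as a share of 90 degrees, from -1 to 1. In form: [[tx, ty, tz, turn], ...]. A call has 1 to 8 rows; each row shifts and turns the pose as measured when the row begins, along the tool's axes as they then stand; what a row does not reach is not made up. A row lasts 1/8 s, in which the tool goes at most 62.5 mm and 10.7 degrees, less where a joint would pass 70% of its speed; a pose out of reach is approached as far as the arm can. A call with a number of a shift or a turn outside -1 to 1 is refused whole. A call with a gripper value outside its range is refused whole. OPENING is the finger opening in mm, from 0 to 85.4, set as the call begins (- or left out, the last holds). The fingers move at their own pace and stop on an object; the grip force is fixed at half the most. Time passes only in rows, so rows that do not move let the fingers close. It gives the time, the measured TCP pose, the force and the opening at its end, in the units of the state.
- manip.observe(): the state, without advancing time (a new reading comes with each control period).
- read_camera(name): name is "scene" or "side" or "wrist"; returns a dict with "pixels" (384x512x3 uint8, blue, green, red), "z_map" (384x512 float32, mm along the optical axis (not along the pixel's ray), 0 where there is no reading), "fx", "fy", "cx", "cy" (pixels), "pose" (4x4, takes a point from camera to world coordinates). Camera axes: x right, y down, z forward; pixel columns grow to the right and rows downward; lengths in mm; the calibration is good to about 2 mm. A picture is of the moment at which its call begins.
- manip.finish_job(): hands the job in, once; it reports no verdict.
Trained networks look in the newest picture that a camera, given by its name, has taken for a name from the list of things; names that differ only in an ending like _2 or _b are one class to them, and where a whole thing is asked for, a point or a joint stands for the part that bears it (a point fixed in the world has none). Each returns a list of dicts, best first, with "confidence" (0 to 1); they miss things now and then, are a little off and sometimes report something else, mostly with a low value. They report only what shows in the picture. A call takes as long as a camera call. They do not tell look-alikes from the thing itself.
- find_in(camera, thing): "bbox" ([left, top, right, bottom] in pixels, round what is visible of it).
- masks_of(camera, thing): "region" (384x512 bool, what is visible of it) and "bbox" ([left, top, right, bottom] in pixels, round what is visible of it).
The state is a dict: "time": time; "joints": joint angles; "joint_velocities": joint speeds; "effort": joint torques, N m; "tcp_pos": TCP position; "tcp_rot": TCP orientation; "contact_force": force on the tool from outside, world axes, zero at the start; "torque": the same for the moment, N m; "width": finger opening in mm.
Only numpy, scipy, OpenCV 4.12 (cv2) and the standard library are available. Lean on these libraries where they do the work, as an engineer would, in place of code of your own. Each camera call takes 0.05 s, during which the arm holds its last target.

## Working session

There is one attempt and no reset: what is moved stays moved. The work goes in short steps, Python scripts to look and compute and a shell command to move; the robot and the scene stay as the last step left them, time stands still between calls to the robot, and variables do not carry over. Pictures are saved under pics/ and viewed, and the job is handed in when it is done.

```bash
mkdir -p pics; cat > h.py <<'E'
import numpy as np, cv2
from bench import manip, read_camera, find_in, masks_of
from scipy.spatial.transform import Rotation as R
def cam(n,save=None,zoom=None):
    c=read_camera(n)
    if save:
        p=c["pixels"]
        if zoom: l,t,r,b=zoom; p=cv2.resize(p[t:b,l:r],None,fx=3,fy=3)
        cv2.imwrite("pics/"+save,p)
    return c
def pts(c,mask):
    v,u=np.nonzero(mask&(c["z_map"]>0)); z=c["z_map"][v,u]
    P=np.stack([(u-c["cx"])/c["fx"]*z,(v-c["cy"])/c["fy"]*z,z],1)
    return P@c["pose"][:3,:3].T+c["pose"][:3,3],u,v
def proj(c,X):
    q=(np.asarray(X)-c["pose"][:3,3])@c["pose"][:3,:3]
    return q[...,0]/q[...,2]*c["fx"]+c["cx"],q[...,1]/q[...,2]*c["fy"]+c["cy"]
def st():
    s=manip.observe(); print(s["time"],np.round(s["tcp_pos"],1),np.round(R.from_rotvec(s["tcp_rot"]).as_matrix(),3).tolist(),np.round(s["contact_force"],1),s["width"],np.round(s["joints"],2)); return s
E
python3 - <<'E'
from h import *
s=st()
for n in ["scene","side","wrist"]:
    c=cam(n,n+"0.png"); print(n,np.round(c["pose"],2).tolist(),c["fx"])
    for t in ["pin_grip","dispenser_base","cover","jar_floor","spare_can","jar_pickles","jar_peppers","keyhole"]:
        print(t,[(np.round(d["bbox"]).tolist(),round(d["confidence"],2)) for d in find_in(n,t)][:4])
print(manip.observe()["time"])
E
```

```text
0.0 [624.8   0.  403.6] [[-0.0, -1.0, -0.002], [-1.0, 0.0, -0.0], [0.0, 0.002, -1.0]] [0.6 0.4 0.2] 85.48277046326153 [ 0.26  0.39  0.01 -0.   -1.19 -0.26]
scene [[-0.31, 0.52, -0.8, 1468.01], [0.95, 0.15, -0.27, 325.58], [-0.02, -0.84, -0.54, 810.63], [0.0, 0.0, 0.0, 1.0]] 475.6445693880592
pin_grip [([378.0, 220.0, 392.0, 266.0], 0.92), ([324.0, 187.0, 384.0, 230.0], 0.78)]
dispenser_base [([204.0, 177.0, 260.0, 264.0], 0.55)]
cover [([220.0, 172.0, 257.0, 251.0], 0.62)]
jar_floor [([379.0, 245.0, 411.0, 295.0], 0.96)]
spare_can [([386.0, 208.0, 409.0, 248.0], 0.64), ([381.0, 218.0, 393.0, 262.0], 0.32), ([378.0, 245.0, 414.0, 294.0], 0.24)]
jar_pickles [([116.0, 194.0, 148.0, 240.0], 0.82)]
jar_peppers [([151.0, 173.0, 179.0, 217.0], 0.66)]
keyhole []
side [[0.89, -0.3, 0.34, 113.66], [-0.45, -0.63, 0.63, -620.53], [0.02, -0.72, -0.7, 822.64], [0.0, 0.0, 0.0, 1.0]] 414.1446531752578
pin_grip [([142.0, 167.0, 185.0, 233.0], 0.78), ([225.0, 115.0, 234.0, 124.0], 0.64)]
dispenser_base [([263.0, 164.0, 333.0, 265.0], 0.82)]
cover [([264.0, 160.0, 322.0, 244.0], 0.56)]
jar_floor [([229.0, 114.0, 252.0, 153.0], 0.96), ([265.0, 161.0, 322.0, 245.0], 0.36)]
spare_can [([193.0, 118.0, 214.0, 164.0], 0.91)]
jar_pickles [([360.0, 270.0, 411.0, 329.0], 0.76)]
jar_peppers [([305.0, 282.0, 347.0, 340.0], 0.81), ([266.0, 163.0, 319.0, 244.0], 0.47), ([358.0, 271.0, 409.0, 327.0], 0.43)]
keyhole [([264.0, 161.0, 330.0, 267.0], 0.86)]
wrist [[-1.0, -0.0, 0.0, 623.86], [-0.0, 0.95, 0.31, -78.68], [-0.0, 0.31, -0.95, 374.97], [0.0, 0.0, 0.0, 1.0]] 304.1772959679443
pin_grip [([490.0, 300.0, 512.0, 323.0], 0.52)]
dispenser_base [([276.0, 34.0, 503.0, 234.0], 0.78)]
cover [([287.0, 98.0, 499.0, 231.0], 0.85)]
jar_floor []
spare_can []
jar_pickles [([3.0, 0.0, 193.0, 203.0], 0.56)]
jar_peppers []
keyhole [([275.0, 31.0, 496.0, 233.0], 0.61)]
1.35
```

View pics/scene0.png

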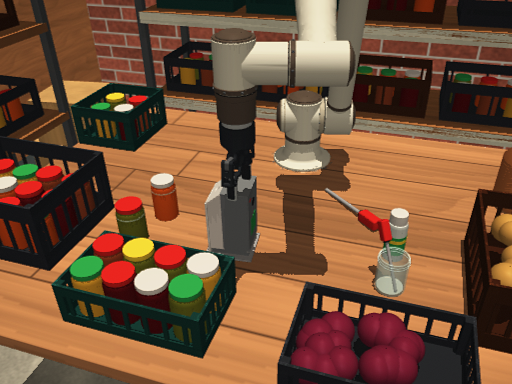

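View pics/side0.png

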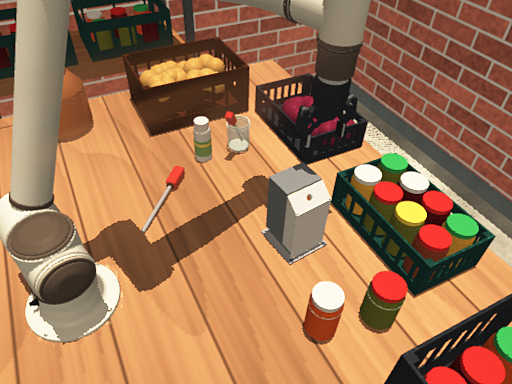

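View pics/wrist0.png

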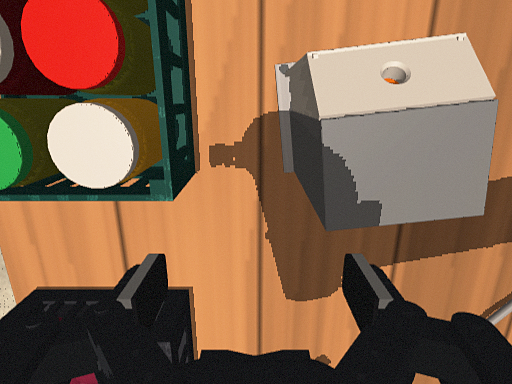

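The scene picture shows the pin leaning in the glass jar, with its grip near (385,235) and the jar at (393,272). The larger screwdriver on the bench at (365,215) is the look-alike. The side picture shows the jar at (238,133), the spare can at (203,140), and the sloping shoulder with its keyhole at (309,197). The wrist picture has the keyhole at (396,74), and the grey cover faces down the picture (+y). Next I'll measure all of these.

```bash
python3 - <<'E'
from h import *
# keyhole/dispenser from wrist
c=cam("wrist"); 
m=masks_of("wrist","dispenser_base"); M=m[0]["region"]
P,u,v=pts(c,np.ones((384,512),bool)); 
img=np.full((384,512,3),np.nan); img[v,u]=P
for px in [(396,74),(396,60),(380,90),(425,90),(312,57),(465,42),(322,114),(492,97),(325,225),(485,210),(400,150)]:
    print(px,np.round(img[px[1],px[0]],1))
# slope plane fit: 
w=(u>330)&(u<480)&(v>55)&(v<97)&(np.hypot(u-396,v-74)>25); Q=P[w]; Q=Q[Q[:,2]>140]
n=np.linalg.svd(Q-Q.mean(0),full_matrices=False)[2][2]; n*=np.sign(n[2]); print("slope",Q.mean(0),n,np.degrees(np.arccos(n[2])),"yaw rear",np.degrees(np.arctan2(n[1],n[0])))
for cn in ["scene","side"]:
    c=cam(cn,zoom=(340,180,440,310) if cn=="scene" else (180,80,280,180),save=cn+"z.png")
    for t in ["pin_grip","jar_floor","spare_can"]:
        for d in masks_of(cn,t)[:3]:
            Q,_,_=pts(c,d["region"]); 
            print(cn,t,round(d["confidence"],2),d["bbox"],np.round(np.median(Q,0),1),np.round(np.percentile(Q,3,axis=0)),np.round(np.percentile(Q,97,axis=0)))
    b,g,r=[c["pixels"][:,:,i].astype(int) for i in range(3)]
    red=(r>130)&(g<70)&(b<70)
    Q,uu,vv=pts(c,red); k=(uu>373)&(uu<395)&(vv>215)&(vv<245) if cn=="scene" else (uu>222)&(uu<238)&(vv>108)&(vv<128)
    Q=Q[k]; print(len(Q),np.round(np.median(Q,0),1)); mu=Q.mean(0); print(np.round(np.linalg.svd(Q-mu)[2],2).tolist(), np.round(Q.min(0)),np.round(Q.max(0)))
E
```

```text
(396, 74) [534.6 -93.4 168.4]
(396, 60) [ 537.  -101.2  171.2]
(380, 90) [550.1 -83.4 185.2]
(425, 90) [524.5 -83.4 186.9]
(312, 57) [ 587.5 -103.7  164.1]
(465, 42) [ 493.8 -111.9  166.6]
(322, 114) [584.9 -70.1 192.7]
(492, 97) [487.4 -79.5 190.9]
(325, 225) [578.8  -1.6 195.3]
(485, 210) [322.3  60.2   1.4]
(400, 150) [538.2 -49.8 195.8]
slope [532.31166038 -91.40565115 179.79566063] [ 0.07217564 -0.64153499  0.76369074] 40.209345752048996 yaw rear -83.58095285008736
scene pin_grip 0.84 [326.9, 189.9, 383.8, 230.7] [339.  266.3  22.6] [220. 145.   6.] [371. 303.  37.]
scene pin_grip 0.78 [378.0, 220.6, 389.4, 266.3] [545.8 325.5 132.2] [467. 306.  51.] [567. 344. 160.]
scene jar_floor 0.94 [378.9, 243.1, 409.1, 294.3] [600.1 353.4  64.9] [543. 320.   6.] [613. 385.  97.]
scene jar_floor 0.69 [378.0, 219.3, 390.8, 264.3] [546.  325.2 136.1] [529. 307.  74.] [566. 344. 160.]
scene spare_can 0.67 [384.1, 207.4, 409.5, 250.3] [472.7 354.1 103.5] [260. 330.   0.] [484. 377. 137.]
235 [539.7 321.2 137.5]
[[0.84, 0.13, 0.52], [-0.46, -0.32, 0.83], [0.27, -0.94, -0.21]] [299. 287.  -0.] [558. 339. 163.]
side pin_grip 0.66 [142.8, 168.5, 184.4, 231.8] [315.  246.1  18. ] [202. 128.   5.] [366. 296.  34.]
side jar_floor 0.6 [227.6, 116.4, 251.6, 153.1] [571.8 328.1  58.6] [543. 316.  -0.] [612. 385.  95.]
side spare_can 0.69 [195.1, 116.6, 212.8, 160.1] [450.4 331.5  84.6] [431. 323.  10.] [476. 363. 136.]
74 [538.  312.9 138.8]
[[-0.32, -0.81, 0.49], [0.25, -0.57, -0.78], [0.91, -0.12, 0.39]] [518. 300.   3.] [636. 531. 162.]
```

```bash
cd pics; python3 -c "
import cv2,numpy as np
a=cv2.resize(cv2.imread('scenez.png'),(400,520));b=cv2.resize(cv2.imread('sidez.png'),(400,400));b=cv2.copyMakeBorder(b,0,120,0,0,cv2.BORDER_CONSTANT);cv2.imwrite('z0.png',np.hstack([a,b]))"
```

```text
(no output)
```

View pics/z0.png

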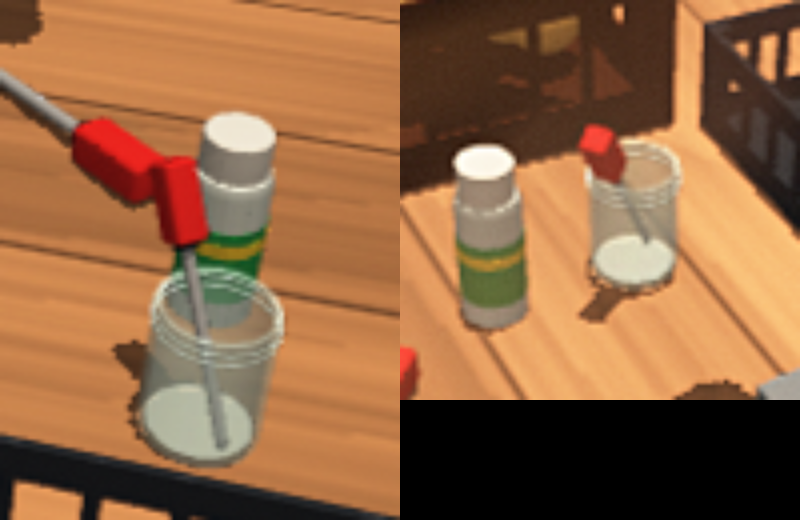

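```bash
python3 -m crank '[[-0.6,0.12,0,0],[-0.6,0.12,0,0],[-0.6,0.12,0,0],[-0.6,0.12,0,0],[-0.6,0.12,0,0],[-0.3,0.05,0,0],[0,0,0,0]]'
python3 - <<'E'
from h import *
st(); c=cam("wrist","wrist1.png")
for t in ["pin_grip","jar_floor","spare_can"]: print(t,[(np.round(d["bbox"]).tolist(),round(d["confidence"],2)) for d in find_in("wrist",t)][:4])
E
```

```text
time: 2.72
tcp_pos: [559.2, 338.9, 404.4]
tcp_rot: [-2.217, 2.224, -0.002]
contact_force: [-0.1, -0.6, 0.0]
width: 85.7
2.725 [559.2 338.9 404.4] [[-0.003, -1.0, 0.002], [-1.0, 0.003, 0.0], [-0.0, -0.002, -1.0]] [-0.1 -0.6  0. ] 85.73950040977684 [ 0.79  0.43  0.08  0.   -1.22 -0.8 ]
pin_grip [([224.0, 161.0, 316.0, 196.0], 0.73), ([421.0, 51.0, 510.0, 145.0], 0.68)]
jar_floor [([200.0, 151.0, 278.0, 235.0], 0.79)]
spare_can [([320.0, 153.0, 407.0, 239.0], 0.94)]
```

View pics/wrist1.png

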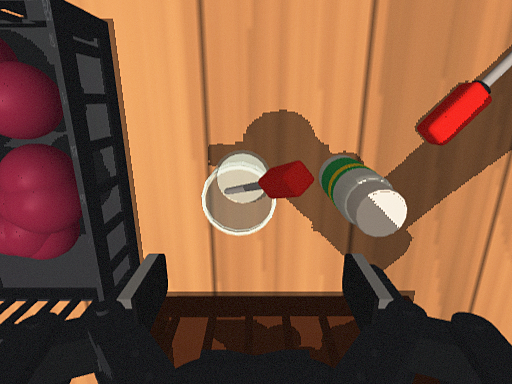

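The wrist picture shows the pin's grip at about (288,179), its tip at about (228,190), the jar rim at (238,200) and the spare can's cap at (382,212). I'll fit the box model next.

```bash
cat > fit.py <<'E'
from h import *
from scipy.optimize import least_squares
import sys
def redpts(cn,c0,rad=45):
    c=cam(cn); hsv=cv2.cvtColor(c["pixels"],cv2.COLOR_BGR2HSV)
    m=((hsv[...,0]<8)|(hsv[...,0]>172))&(hsv[...,1]>170)&(hsv[...,2]>60)
    P,u,v=pts(c,m); return P[np.linalg.norm(P-c0,axis=1)<rad]
def sdf(Q,h):
    q=np.abs(Q)-h; return np.linalg.norm(np.maximum(q,0),axis=1)+np.minimum(q.max(1),0)
def fit(clouds,c0,lean0,tilt0):
    best=None
    def Rm(p): return (R.from_euler("z",p[3])*R.from_euler("y",p[4])*R.from_euler("z",p[5])).as_matrix()
    P=np.vstack(clouds)
    for r0 in np.radians([-40,-20,0,20,40]):
        f=lambda p: sdf((P-p[:3])@Rm(p),np.array([11,11,25]))
        s=least_squares(f,[*c0,lean0,tilt0,r0],loss="soft_l1",f_scale=2)
        if best is None or s.cost<best.cost: best=s
    p=best.x; A=Rm(p); print("n",[len(x) for x in clouds],"cost",best.cost/len(P),"c",np.round(p[:3],1),"lean yaw",np.round(np.degrees(p[3]),1),"tilt",np.round(np.degrees(p[4]),1),"roll",np.round(np.degrees(p[5]),1)); print("tip",np.round(p[:3]-150*A[:,2],1)); return p,A
E
python3 - <<'E'
from fit import *
c0=np.array([542,322,137.]); cl=[redpts(n,c0) for n in ["wrist","scene","side"]]
for x in cl: print(np.round(x.mean(0),1))
print("all");fit(cl,c0,np.radians(-150),.52)
fit(cl[:1],c0,np.radians(-150),.52); fit(cl[:2],c0,np.radians(-150),.52)
c=cam("wrist"); P,u,v=pts(c,np.ones((384,512),bool)); img=np.full((384,512,3),np.nan); img[v,u]=P
for px in [(228,190),(238,190),(250,187),(288,179)]: print(px,np.round(img[px[1],px[0]],1))
for cn in ["wrist"]:
  d=masks_of(cn,"jar_floor")[0]; Q=pts(c,d["region"])[0]; Q=Q[(Q[:,2]>88)&(Q[:,2]<102)]; print("rim",len(Q),np.round(Q.min(0)),np.round(Q.max(0)))
  d=masks_of(cn,"spare_can")[0]; Q=pts(c,d["region"])[0]; Q=Q[Q[:,2]>125]; print("can",Q.min(0),Q.max(0),np.median(Q,0))
E
```

```text
[534.8 319.4 150.1]
[543.  321.3 140.7]
[533.  312.7 143.9]
all
n [1452, 241, 102] cost 0.3901914256951218 c [535.1 322.9 136. ] lean yaw -142.7 tilt 30.8 roll 1.9
tip [596.1 369.4   7.1]
n [1452] cost 0.15957674457239254 c [534.9 323.2 136. ] lean yaw -142.3 tilt 30.8 roll -88.9
tip [595.7 370.2   7.2]
n [1452, 241] cost 0.305546062362158 c [535. 323. 136.] lean yaw -142.6 tilt 30.7 roll -88.4
tip [595.8 369.5   7. ]
(228, 190) [593.  363.9  15.9]
(238, 190) [578.5 353.2  52. ]
(250, 187) [564.5 341.5  80.8]
(288, 179) [535.2 312.7 160.5]
rim 1145 [538. 317.  88.] [611. 390.  99.]
can [431.61222966 329.92608284 125.10578259] [474.62677642 372.72067631 139.39891422] [455.06350215 349.04112971 136.75971473]
```

```bash
python3 -m crank '[[0.16,0.24,0,0.117],[0,0,0,0.117],[0,0,0.1,0.117],[0,0,0.1,0.117],[0,0,0.1,0.117],[0,0,0,0]]' 50
python3 - <<'E'
from h import *
s=st(); M=R.from_rotvec(s["tcp_rot"]).as_matrix(); print(np.degrees(np.arctan2(M[1,0],M[0,0])), (np.array([535,323,291])-s["tcp_pos"])@M)
from fit import *
c0=np.array([535,322,137.]); cl=[redpts(n,c0) for n in ["wrist","scene"]]
fit(cl,c0,np.radians(-143),.52); fit(cl[:1],c0,np.radians(-143),.52)
E
```

```text
time: 3.98
tcp_pos: [536.0, 317.3, 375.2]
tcp_rot: [-0.964, 2.986, 0.0]
contact_force: [0.3, 0.2, -0.3]
width: 50.3
3.975 [536.  317.3 375.2] [[-0.811, -0.585, 0.003], [-0.585, 0.811, 0.001], [-0.003, -0.001, -1.0]] [ 0.3  0.2 -0.3] 50.25209191029302 [ 0.79  0.4  -0.04  0.   -1.12 -1.74]
-144.22775814597313 [-2.22189468  5.28281762 84.24306682]
n [1127, 242] cost 0.31322165560075954 c [535.6 321.9 136.1] lean yaw -142.1 tilt 31.2 roll 0.7
tip [597.  369.6   7.7]
n [1127] cost 0.21220317310167547 c [535.1 322.7 136. ] lean yaw -139.9 tilt 31.2 roll -2.2
tip [594.5 372.7   7.7]
```

```bash
python3 -m crank '[[-0.02,0.05,0.3,-0.02],[0,0,0.3,0],[0,0,0.24,0],[0,0,0,0]]' 50
python3 -m crank '[[0,0,0,0],[0,0,0,0],[0,0,0,0],[0,0,0,0]]' 0
python3 - <<'E'
from h import *
s=st(); print((np.array([535.3,322.5,291])-s["tcp_pos"]))
cam("wrist","w2.png")
E
```

```text
time: 4.58
tcp_pos: [536.6, 323.8, 294.2]
tcp_rot: [-1.025, 2.956, 0.005]
contact_force: [0.8, -0.6, 0.1]
width: 49.9
time: 5.08
tcp_pos: [537.5, 324.3, 298.6]
tcp_rot: [-1.026, 2.948, 0.009]
contact_force: [0.0, -1.1, -1.7]
width: 20.8
5.075 [537.5 324.3 298.6] [[-0.784, -0.621, 0.017], [-0.621, 0.784, 0.012], [-0.021, -0.001, -1.0]] [ 0.  -1.1 -1.7] 20.790067686047134 [ 0.8   0.47 -0.13  0.   -0.94 -1.7 ]
[-2.17437891 -1.84423406 -7.57315394]
```

View pics/w2.png

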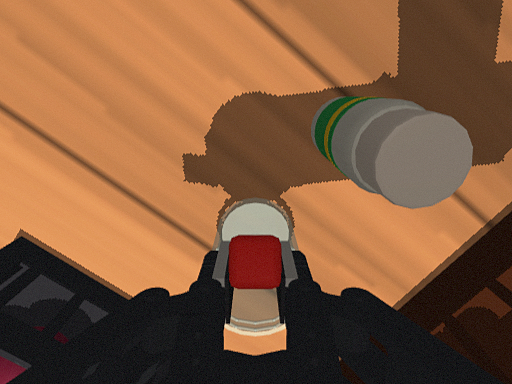

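```bash
python3 -m crank '[[0.05,0,-0.15,0],[0.1,0,-0.4,0],[0.1,0,-0.4,0],[0.1,0,-0.4,0],[0.1,0,-0.4,0],[0,0,-0.3,0],[0,0,0,0]]'
python3 - <<'E'
from h import *
s=st()
cam("wrist","w3.png");cam("scene","s3.png")
E
```

```text
time: 6.0
tcp_pos: [495.2, 290.6, 516.2]
tcp_rot: [-1.025, 2.943, 0.011]
contact_force: [0.2, 0.2, -1.0]
width: 21.4
6.0 [495.2 290.6 516.2] [[-0.783, -0.621, 0.022], [-0.621, 0.784, 0.015], [-0.026, -0.002, -1.0]] [ 0.2  0.2 -1. ] 21.442719402296458 [ 0.81  0.24  0.07  0.01 -1.38 -1.72]
```

View pics/s3.png

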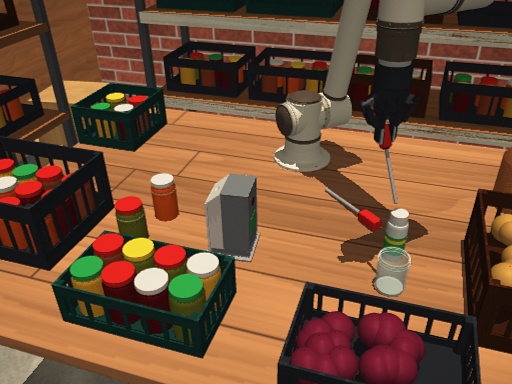

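```bash
cat > pin.py <<'E'
from fit import *
def pin(cams=("wrist","scene","side")):
    s=manip.observe(); M=R.from_rotvec(s["tcp_rot"]).as_matrix(); T=np.array(s["tcp_pos"])
    g=T+155*M[:,2]; cl=[]
    for n in cams:
        x=redpts(n,g); cl.append(x); print(n,len(x))
    yaw=np.arctan2(M[1,0],M[0,0]); p,A=fit(cl,g,yaw,.53)
    print("centre in tool",np.round((p[:3]-T)@M,1),"axis in tool",np.round(A[:,2]@M,3),"tip in tool",np.round((p[:3]-150*A[:,2]-T)@M,1))
    return p,A
E
python3 - <<'E'
from pin import *
st()
p,A=pin(); tip=p[:3]-150*A[:,2]
for n in ["scene","side","wrist"]:
    c=read_camera(n); print(n,"proj tip",np.round(proj(c,tip),1),"grip",np.round(proj(c,p[:3]),1)); cv2.imwrite("pics/p_%s.png"%n,c["pixels"])
c=cam("side"); P,u,v=pts(c,np.ones((384,512),bool))
b,g,r=[c["pixels"][:,:,i].astype(int) for i in range(3)]
print(c["pixels"][185:212:3,290:330:4].tolist())
w=(u>292)&(u<328)&(v>184)&(v<212); Q=P[w]; Q=Q[(Q[:,2]>158)&(Q[:,2]<195)]
n=np.linalg.svd(Q-Q.mean(0),full_matrices=False)[2][2]; n*=np.sign(n[2]); print(n,np.degrees(np.arccos(n[2])),np.degrees(np.arctan2(n[1],n[0])),Q.mean(0))
cv2.imwrite("pics/sidek.png",cv2.resize(c["pixels"][150:275,250:345],None,fx=6,fy=6,interpolation=cv2.INTER_NEAREST)[:600])
E
```

```text
6.1 [495.2 290.8 512.5] [[-0.784, -0.621, 0.016], [-0.621, 0.784, 0.011], [-0.02, -0.001, -1.0]] [ 0.1  0.1 -0.6] 21.05629309843882 [ 0.81  0.24  0.06  0.   -1.38 -1.72]
wrist 2684
scene 155
side 137
n [2684, 155, 137] cost 0.3905175020018778 c [493.3 289.8 352. ] lean yaw -143.7 tilt 31.5 roll 6.0
tip [556.4 336.1 224.1]
centre in tool [  5.3   0.6 160.4] axis in tool [ 0.505  0.018 -0.863] tip in tool [-70.5  -2.1 289.9]
scene proj tip [395.5 204.1] grip [384.1 136.4]
side proj tip [234.   87.7] grip [218.5  55.6]
wrist proj tip [251.6 263.3] grip [254.2 261.6]
[[[150, 161, 166], [148, 160, 166], [147, 159, 165], [151, 165, 170], [127, 135, 138], [158, 181, 200], [228, 242, 250], [223, 239, 247], [225, 239, 247], [98, 172, 243]], [[148, 160, 166], [145, 156, 164], [149, 160, 165], [100, 115, 128], [234, 247, 255], [225, 239, 247], [225, 239, 247], [224, 238, 247], [223, 238, 247], [200, 232, 246]], [[152, 166, 169], [84, 106, 117], [212, 240, 250], [226, 241, 248], [224, 239, 247], [222, 239, 247], [224, 239, 247], [223, 239, 246], [225, 239, 247], [234, 244, 248]], [[139, 190, 215
[... 428 characters left out ...]
], [224, 239, 247], [223, 239, 247], [224, 240, 248], [234, 249, 255]], [[120, 139, 154], [224, 239, 247], [223, 239, 246], [223, 239, 247], [224, 239, 246], [224, 239, 247], [225, 240, 247], [228, 241, 249], [210, 238, 250], [110, 124, 138]], [[99, 114, 124], [227, 241, 249], [225, 240, 247], [225, 240, 247], [224, 239, 247], [225, 239, 247], [236, 249, 255], [93, 104, 119], [113, 129, 142], [115, 129, 143]], [[105, 120, 131], [230, 247, 255], [226, 240, 247], [222, 239, 246], [227, 241, 249], [207, 233, 249], [105, 121, 134], [113, 127, 141], [111, 127, 141], [112, 127, 140]]]
[ 0.06902373 -0.61533573  0.78523733] 38.2573665956878 -83.59974563811033 [540.66439105 -93.03389291 176.09527105]
```

View pics/sidek.png

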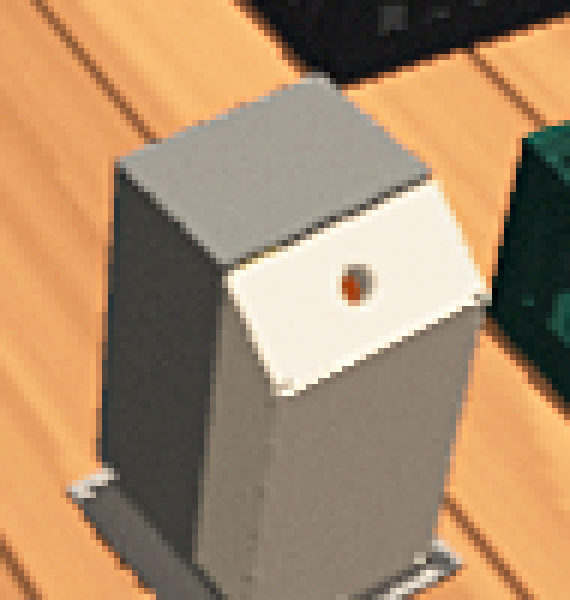

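View pics/p_side.png

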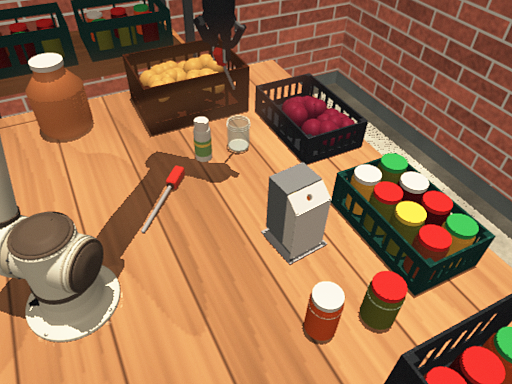

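The side picture shows the keyhole at (309.2,197.3). The pin tip at (234,88) agrees with the fit.

```bash
python3 - <<'E'
from h import *
def ray(c,px,z):
    d=c["pose"][:3,:3]@np.array([(px[0]-c["cx"])/c["fx"],(px[1]-c["cy"])/c["fy"],1]); o=c["pose"][:3,3]; return o+d*(z-o[2])/d[2]
c=cam("side"); print("side",ray(c,(309.2,197.3),176))
w=dict(c); w["fx"]=w["fy"]=304.177; w["cx"]=cam("wrist")["cx"];w["cy"]=cam("wrist")["cy"]
w["pose"]=np.array([[-1,0,0,623.86],[0,.95,.31,-78.68],[0,.31,-.95,374.97],[0,0,0,1.]])
q=np.linalg.svd(w["pose"][:3,:3]); w["pose"][:3,:3]=q[0]@q[2]
print("wrist",ray(w,(396,73.5),176))
# edges of wrist picture for yaw
a=cv2.imread("pics/wrist0.png"); 
for z,p,q_ in [(160,(312,57),(465,38)),(192,(322,116),(496,99)),(195,(330,227),(486,212))]:
    A,B=ray(w,p,z),ray(w,q_,z); d=A-B; print(np.round(A,1),np.round(B,1),np.linalg.norm(d),np.degrees(np.arctan2(d[1],d[0]))-90)
cv2.imwrite("pics/w0z.png",cv2.resize(a[20:240,265:512],None,fx=3,fy=2.7))
c=cam("scene"); P,u,v=pts(c,np.ones((384,512),bool))
# big faces of dispenser: cover front (y>-10)
k=(P[:,0]>470)&(P[:,0]<600)&(P[:,1]>-130)&(P[:,1]<10)&(P[:,2]>40)&(P[:,2]<180); Q=P[k]
print(len(Q),np.percentile(Q,[2,50,98],axis=0).round(1))
E
```

```text
side [540.66306707 -93.3549007  176.        ]
wrist [537.9307519  -92.64571065 176.        ]
[ 586.7 -103.7  160. ] [ 490.2 -114.7  160. ] 97.15491192889836 -83.47725803585774
[584.6 -68.5 192. ] [485.6 -78.  192. ] 99.42902361463942 -84.56297632555244
[5.754e+02 4.000e-01 1.950e+02] [477.5  -9.9 195. ] 98.43248467741795 -83.98541352579959
2379 [[ 4.952e+02 -1.074e+02  4.350e+01]
 [ 5.835e+02 -4.490e+01  1.160e+02]
 [ 5.912e+02  1.000e-01  1.779e+02]]
```

View pics/w0z.png

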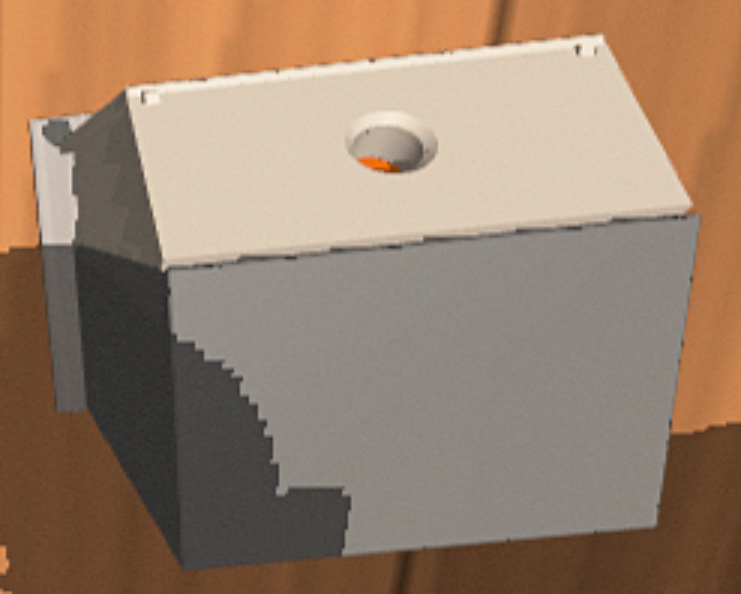

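```bash
python3 -m crank '[[0,0,-0.15,-0.117],[0,0,-0.15,-0.117],[0,0,0,-0.117],[0,0,0,-0.117],[0,0,0,-0.117],[0,0,0,-0.055],[0,0,0,0]]'
python3 -c "
from h import *
s=st(); M=R.from_rotvec(s['tcp_rot']).as_matrix(); print(np.degrees(np.arctan2(M[1,0],M[0,0])), (np.array([548,-184,510])-s['tcp_pos'])@M)"
```

```text
time: 7.52
tcp_pos: [495.5, 291.2, 542.4]
tcp_rot: [-2.346, 2.063, -0.008]
contact_force: [-0.1, -0.0, -0.7]
width: 20.8
7.525 [495.5 291.2 542.4] [[0.128, -0.992, 0.015], [-0.992, -0.128, 0.009], [-0.007, -0.016, -1.0]] [-0.1 -0.  -0.7] 20.831065282378663 [ 0.81  0.23  0.13  0.   -1.45 -0.69]
-82.64036156501706 [478.19863388   9.28638034  28.71142167]
```

```bash
python3 -m crank '[[0.6,0,0,0.01],[0.6,0,0,0],[0.6,0,0,0],[0.6,0,0,0],[0.6,0,0,0],[0.6,0,0.1,0],[0.6,0,0.1,0],[0.5,0,0.1,0]]'
python3 -m crank '[[0,0,0,0],[0,0,0,0]]'
python3 - <<'E'
from pin import *
s=st(); M=R.from_rotvec(s['tcp_rot']).as_matrix(); print(np.degrees(np.arctan2(M[1,0],M[0,0])))
p,A=pin(); tip=p[:3]-150*A[:,2]
for n in ["scene","side","wrist"]:
    c=read_camera(n); q=proj(c,tip); print(n,"proj tip",np.round(q,1)); im=c["pixels"].copy(); cv2.imwrite("pics/k_%s.png"%n,im)
    x,y=int(q[0]),int(q[1]); x0=min(max(x-60,0),512-130);y0=min(max(y-60,0),384-100)
    cv2.imwrite("pics/kz_%s.png"%n,cv2.resize(im[y0:y0+100,x0:x0+130],None,fx=6,fy=6,interpolation=cv2.INTER_NEAREST)); print(x0,y0)
E
```

```text
time: 8.52
tcp_pos: [549.4, -185.5, 509.2]
tcp_rot: [-2.322, 2.086, -0.015]
contact_force: [0.2, 0.5, -0.6]
width: 21.0
time: 8.78
tcp_pos: [549.4, -188.8, 507.5]
tcp_rot: [-2.314, 2.097, -0.012]
contact_force: [-0.8, -0.7, -0.2]
width: 21.0
8.775 [ 549.4 -188.8  507.5] [[0.098, -0.995, 0.018], [-0.995, -0.098, 0.009], [-0.007, -0.019, -1.0]] [-0.8 -0.7 -0.2] 21.02017190630159 [-0.05  0.25  0.08 -0.01 -1.38  0.16]
-84.34869415967246
wrist 2673
scene 73
side 180
n [2673, 73, 180] cost 0.34888465260102014 c [ 552.6 -191.3  347.3] lean yaw -84.5 tilt 29.7 roll 1.6
tip [ 545.4 -117.3  217. ]
centre in tool [  3.9   0.2 160.2] axis in tool [ 0.489 -0.016 -0.872] tip in tool [-69.5   2.5 291. ]
scene proj tip [206.8 174.6]
146 114
side proj tip [319.4 190. ]
259 130
wrist proj tip [256.3 258.1]
196 198
```

View pics/kz_side.png

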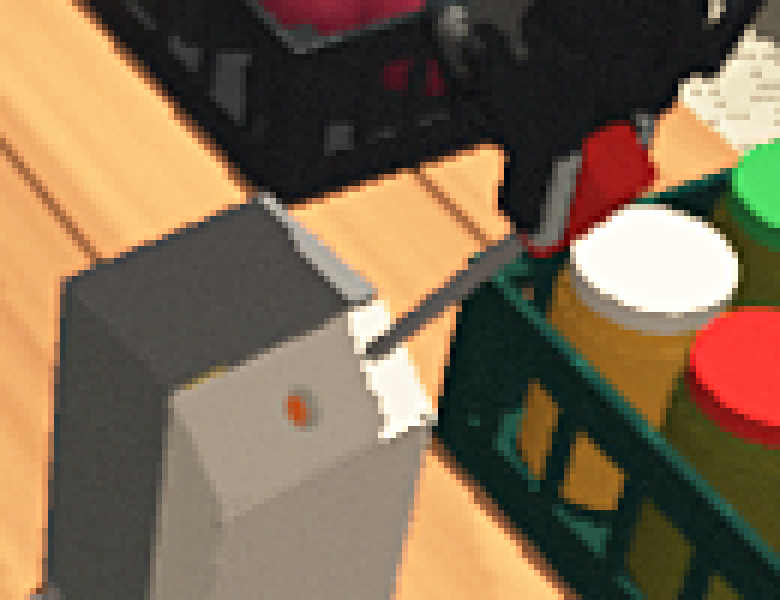

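View pics/k_wrist.png

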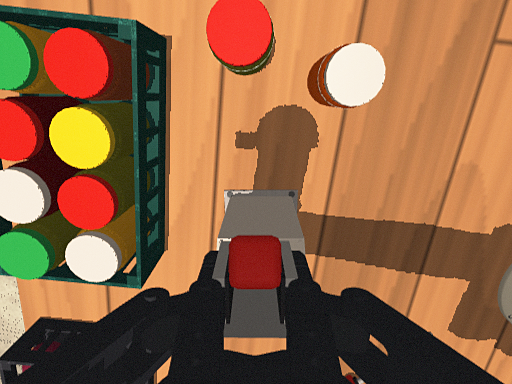

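View pics/kz_scene.png

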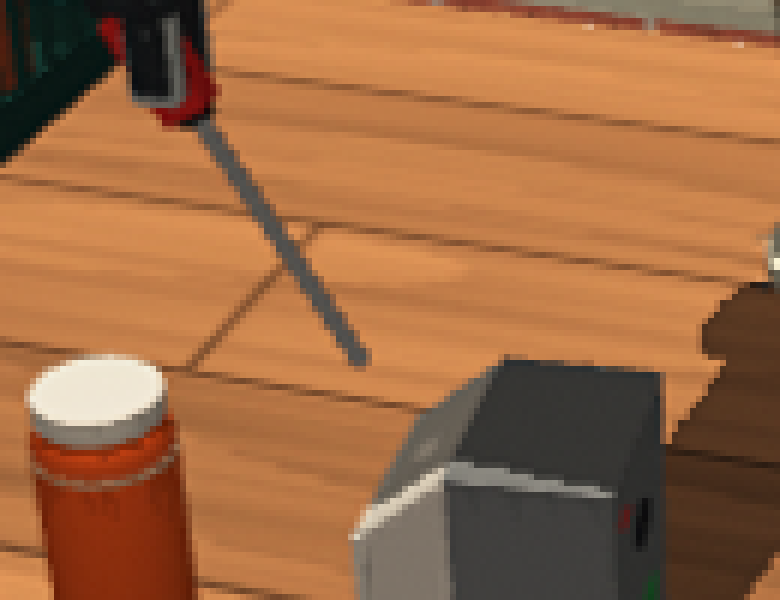

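The side picture shows the pin tip at (320.3,188.7) and the hole at (309,197.5). The scene picture shows the tip at (206,174.3) and the hole at (217.3,188.2).

```bash
cat > tri.py <<'E'
from h import *
def tri(cs,pxs):
    A=[];b=[]
    for c,px in zip(cs,pxs):
        d=c["pose"][:3,:3]@np.array([(px[0]-c["cx"])/c["fx"],(px[1]-c["cy"])/c["fy"],1]); d/=np.linalg.norm(d)
        W=np.eye(3)-np.outer(d,d); A.append(W); b.append(W@c["pose"][:3,3])
    x=np.linalg.lstsq(np.vstack(A),np.hstack(b),rcond=None)[0]
    return x,np.linalg.norm(np.vstack(A)@x-np.hstack(b))
E
python3 - <<'E'
from tri import *
cs=[read_camera("side"),read_camera("scene")]
s=st(); M=R.from_rotvec(s['tcp_rot']).as_matrix()
t,e=tri(cs,[(320.3,188.7),(206,174.3)]); print("tip",t,e)
k,e=tri(cs,[(309.2,197.4),(217.3,188.2)]); print("hole",k,e)
r=np.array([.1045,-.9945,0]); n=.643*r+np.array([0,0,.766]); l=np.cross(n,r); l/=np.linalg.norm(l)
for K in (k,np.array([538.5,-93,176])):
  d=K-t; print("delta",d,"along hole axis",d@n,"lateral",d@np.array([-r[1],r[0],0]),"in slope",d@(np.cross(n,[-r[1],r[0],0])))
  print("tool delta",d@M)
E
```

```text
9.175 [ 549.4 -187.9  507.8] [[0.101, -0.995, 0.019], [-0.995, -0.101, 0.009], [-0.007, -0.02, -1.0]] [ 0.4 -0.4 -1.7] 20.92949574381367 [-0.05  0.25  0.08 -0.01 -1.38  0.16]
tip [ 547.94249608 -117.39395363  219.43336755] 0.8842033893043233
hole [539.36711091 -94.57395347 177.53609121] 0.42338276413282566
delta [ -8.57538517  22.82000017 -41.89727633] along hole axis -47.26208099042267 lateral -6.14353053016559 in slope -8.868201831167113
tool delta [-23.27835785   7.04087657  41.93108054]
delta [ -9.44249608  24.39395363 -43.43336755] along hole axis -49.50347686883924 lateral -6.841394192523558 in slope -8.587432672776835
tool delta [-24.92128835   7.77422175  43.46462913]
```

```bash
python3 -m crank '[[-0.09,0.06,0.16,0],[-0.09,0,0.15,0],[0,0,0,0]]'
cat > look.py <<'E'
from tri import *
import sys
tag=sys.argv[1]; s=st()
boxes={"side":(270,150,350,230),"scene":(180,150,260,230)}
for n,(l,t,r,b) in boxes.items():
    c=read_camera(n); im=cv2.resize(c["pixels"][t:b,l:r],None,fx=7,fy=7,interpolation=cv2.INTER_CUBIC)
    cv2.imwrite("pics/%s_%s.png"%(tag,n),im)
E
python3 look.py a
```

```text
time: 9.55
tcp_pos: [542.1, -168.9, 476.9]
tcp_rot: [-2.318, 2.091, -0.015]
contact_force: [0.1, -0.4, 0.2]
width: 21.3
9.55 [ 542.1 -168.9  476.9] [[0.103, -0.994, 0.02], [-0.995, -0.103, 0.009], [-0.007, -0.021, -1.0]] [ 0.1 -0.4  0.2] 21.297418839685392 [-0.02  0.24 -0.01 -0.01 -1.3   0.12]
```

View pics/a_side.png

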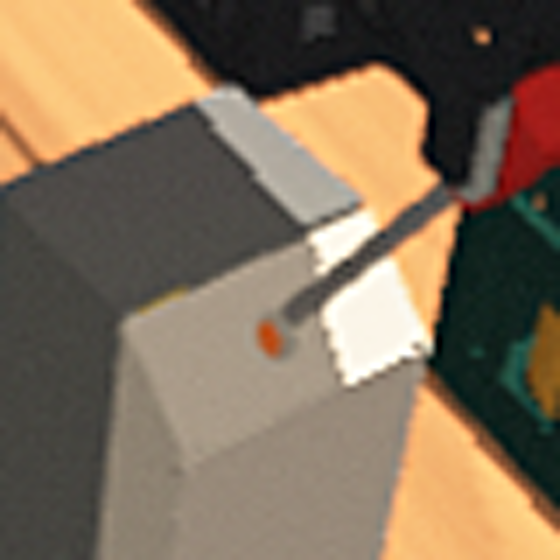

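View pics/a_scene.png

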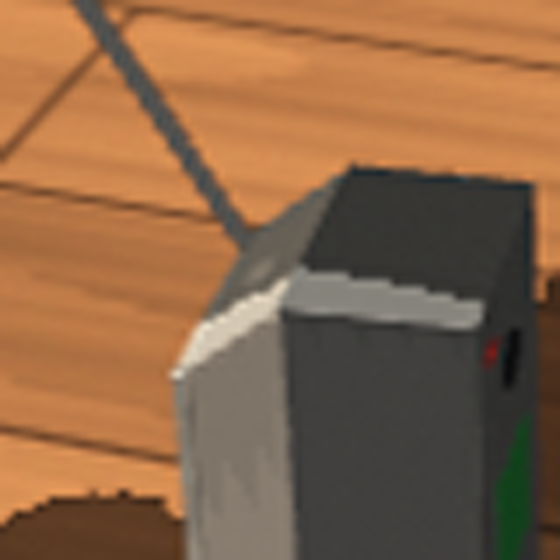

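```bash
python3 - <<'E'
from tri import *
cs=[read_camera("side"),read_camera("scene")]
s=st(); M=R.from_rotvec(s['tcp_rot']).as_matrix()
t,e=tri(cs,[(311.2,195.2),(215.3,184.9)]); print("tip",t,e,"tool",(t-s["tcp_pos"])@M)
for k in [tri(cs,[(309.1,197.8),(217.3,188.2)])[0], np.array([538.5,-93,176])]: print(k,"tool delta",(k-t)@M)
print("pred tip",np.array(s["tcp_pos"])+M@np.array([-70,0.5,290.3]))
E
```

```text
9.75 [ 542.5 -169.7  478.6] [[0.102, -0.995, 0.024], [-0.995, -0.102, 0.008], [-0.005, -0.025, -1.0]] [0.9 0.8 0.3] 21.134360088383183 [-0.02  0.24 -0.01 -0.01 -1.3   0.12]
tip [540.68572521 -98.69328475 187.37392046] 0.3012921850826852 tool [-69.2313684    1.77554156 291.67986193]
[538.7567976  -94.99920691 177.02602969] tool delta [-3.81459091  1.79986636 10.32740013]
[538.5 -93.  176. ] tool delta [-5.82391931  1.87767587 11.36280114]
pred tip [541.84281064 -97.81008524 188.78917015]
```

```bash
python3 -m crank '[[-0.055,0.018,0.11,0],[-0.04,0,0.07,0],[0,0,0,0]]'; python3 look.py b
```

```text
time: 10.12
tcp_pos: [540.0, -160.1, 459.8]
tcp_rot: [-2.314, 2.091, -0.02]
contact_force: [-0.2, -0.7, 0.6]
width: 21.3
10.125 [ 540.  -160.1  459.8] [[0.101, -0.995, 0.025], [-0.995, -0.101, 0.008], [-0.006, -0.025, -1.0]] [-0.2 -0.7  0.6] 21.34128271772124 [-0.    0.24 -0.06 -0.01 -1.25  0.11]
```

View pics/b_side.png

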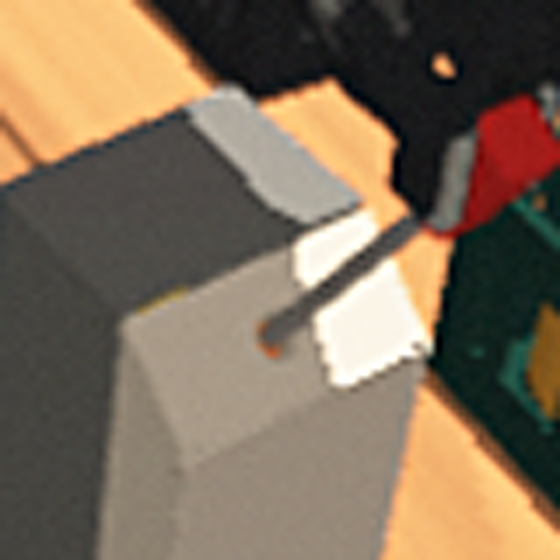

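The pin tip is in the hole at about (270,335) in the zoomed picture, and no force shows. I'll push on.

```bash
python3 -m crank '[[-0.025,0,0.05,0],[-0.02,0,0.04,0]]'; python3 look.py c
```

```text
time: 10.48
tcp_pos: [540.1, -156.2, 452.4]
tcp_rot: [-2.314, 2.091, -0.027]
contact_force: [-0.4, -3.6, 1.9]
width: 21.2
10.475 [ 540.1 -156.2  452.4] [[0.101, -0.994, 0.028], [-0.995, -0.101, 0.005], [-0.003, -0.028, -1.0]] [-0.4 -3.6  1.9] 21.21883847237483 [ 0.01  0.24 -0.08 -0.01 -1.23  0.1 ]
```

View pics/c_side.png

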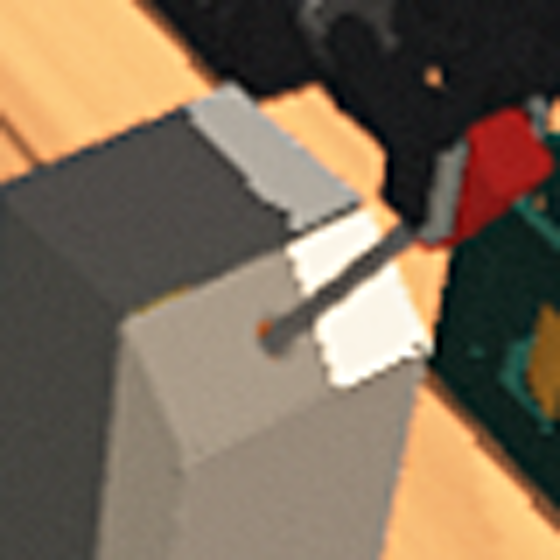

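```bash
python3 -m crank '[[-0.01,0,0.05,0],[-0.01,0,0.04,0]]'; python3 look.py d
```

```text
time: 10.82
tcp_pos: [539.9, -155.4, 447.4]
tcp_rot: [-2.316, 2.09, -0.035]
contact_force: [-5.1, -3.1, 15.3]
width: 21.6
10.825 [ 539.9 -155.4  447.4] [[0.102, -0.994, 0.031], [-0.995, -0.102, 0.001], [0.002, -0.031, -1.0]] [-5.1 -3.1 15.3] 21.578133286613156 [ 0.01  0.24 -0.09 -0.   -1.21  0.09]
```

View pics/d_side.png

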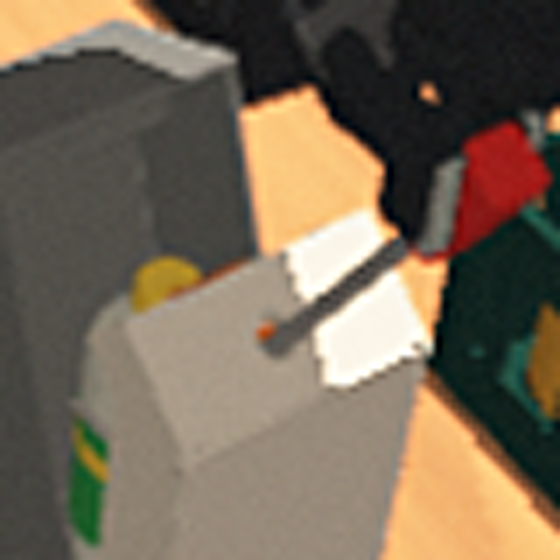

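The cover has come free, and the yellow nozzle cap shows at (165,280) in the zoomed picture. I'll withdraw the pin.

```bash
python3 -m crank '[[0.02,0,-0.08,0],[0.05,0,-0.1,0],[0.1,0,-0.2,0],[0.1,0,-0.3,0],[0.0,0,-0.3,0],[0,0,0,0]]'
python3 - <<'E'
from pin import *
s=st(); p,A=pin(); tip=p[:3]-150*A[:,2]
for n in ["scene","side","wrist"]:
    c=read_camera(n); q=proj(c,tip); print(n,np.round(q,1)); cv2.imwrite("pics/e_%s.png"%n,c["pixels"])
E
```

```text
time: 11.68
tcp_pos: [540.1, -182.6, 546.0]
tcp_rot: [-2.312, 2.089, -0.024]
contact_force: [-0.5, 0.4, -1.3]
width: 21.4
11.675 [ 540.1 -182.6  546. ] [[0.102, -0.994, 0.029], [-0.995, -0.101, 0.008], [-0.005, -0.029, -1.0]] [-0.5  0.4 -1.3] 21.363762346989013 [-0.04  0.22  0.13 -0.01 -1.45  0.15]
wrist 2667
scene 74
side 204
n [2667, 74, 204] cost 0.4081762715185119 c [ 544.9 -185.9  385.3] lean yaw -86.4 tilt 30.6 roll 6.0
tip [ 540.  -109.8  256.2]
centre in tool [  4.7   0.3 160.7] axis in tool [ 0.503 -0.006 -0.864] tip in tool [-70.8   1.2 290.3]
scene [209.3 160. ]
side [317.8 174.8]
wrist [252.3 262.3]
```

View pics/e_scene.png

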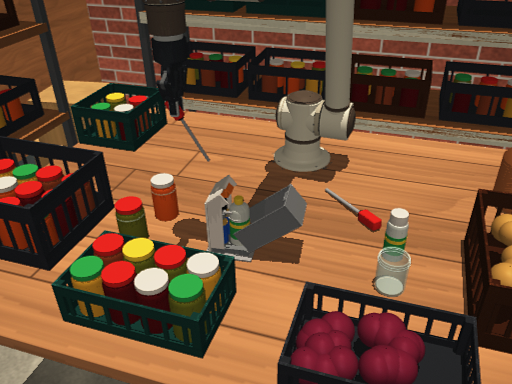

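View pics/e_side.png

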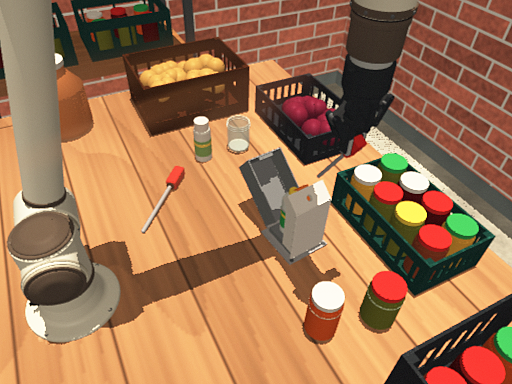

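View pics/e_wrist.png

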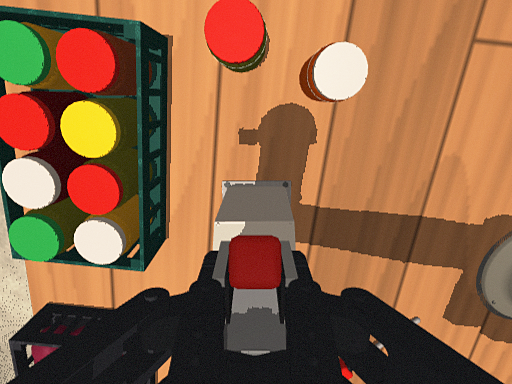

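Picture findings: the scene camera shows the cover fully open at about (270,215), and the yellow nozzle at (240,202). The side camera shows the pin clear of the hole, with its tip at about (319,175). Next I'll turn the pin to lean sideways for the nozzle.

```bash
python3 -m crank '[[0,0,0,0.117],[0,0,0,0.117],[0,0,0,0.117],[0,0,0,0.117],[0,0,0,0.117],[0,0,0,0.117],[0,0,0,0.117],[0,0,0,0.117]]'
python3 -m crank '[[0,0,0,0.117],[0,0,0,0.05],[0.3,0.45,0,0],[0.3,0.45,0,0],[0.3,0.45,0,0],[0,0,0,0]]'
python3 - <<'E'
from h import *
s=st(); M=R.from_rotvec(s['tcp_rot']).as_matrix(); print(np.degrees(np.arctan2(M[1,0],M[0,0])))
tip=s["tcp_pos"]+M@np.array([-70.8,1.2,290.3]); print("tip",tip,"to hover",(np.array([533,-39.5,200])-tip)@M)
E
```

```text
time: 12.98
tcp_pos: [540.6, -181.2, 535.6]
tcp_rot: [-0.267, 3.12, 0.017]
contact_force: [-0.5, -0.3, -0.7]
width: 20.8
time: 13.72
tcp_pos: [463.2, -34.1, 531.1]
tcp_rot: [-0.158, -3.136, -0.02]
contact_force: [1.2, -1.1, -0.2]
width: 21.2
13.725 [463.2 -34.1 531.1] [[-0.995, 0.101, -0.001], [0.101, 0.995, 0.013], [0.002, 0.012, -1.0]] [ 1.2 -1.1 -0.2] 21.232420514313322 [ 0.27  0.04 -0.13 -0.01 -1.41 -1.94]
174.2239598077213
tip [533.46284051 -36.3804498  240.67963786] to hover [ 0.05136181 -3.65166554 40.6379312 ]
```

```bash
python3 -m crank '[[0,-0.03,0.2,0],[0,0,0.15,0],[0,0,0,0]]'
cat > nz.py <<'E'
from tri import *
import sys
s=st(); M=R.from_rotvec(s['tcp_rot']).as_matrix()
tip=s["tcp_pos"]+M@np.array([-70.8,1.2,290.3]); print("tip pred",tip)
for n in ["side","scene"]:
    c=read_camera(n); q=proj(c,np.array([533,-39.5,165])); l,t=int(q[0])-40,int(q[1])-45
    cv2.imwrite("pics/%s_%s.png"%(sys.argv[1],n),cv2.resize(c["pixels"][t:t+80,l:l+80],None,fx=7,fy=7,interpolation=cv2.INTER_CUBIC)); print(n,l,t,"tip",np.round(proj(c,tip),1),"nozzle pred",np.round(proj(c,np.array([533,-39.5,157])),1))
E
python3 nz.py f
```

```text
time: 14.1
tcp_pos: [463.0, -36.7, 494.4]
tcp_rot: [-0.156, -3.135, -0.019]
contact_force: [-1.5, -1.1, -0.1]
width: 21.2
14.1 [463.  -36.7 494.4] [[-0.995, 0.099, -0.002], [0.099, 0.995, 0.012], [0.003, 0.012, -1.0]] [-1.5 -1.1 -0.1] 21.16132905966908 [ 0.27  0.05 -0.2  -0.01 -1.32 -1.94]
tip pred [532.93981364 -39.00719149 203.88254892]
side 253 142 tip [294.9 174.5] nozzle pred [293.1 189.6]
scene 198 149 tip [238.5 181.3] nozzle pred [239.  197.2]
```

View pics/f_side.png

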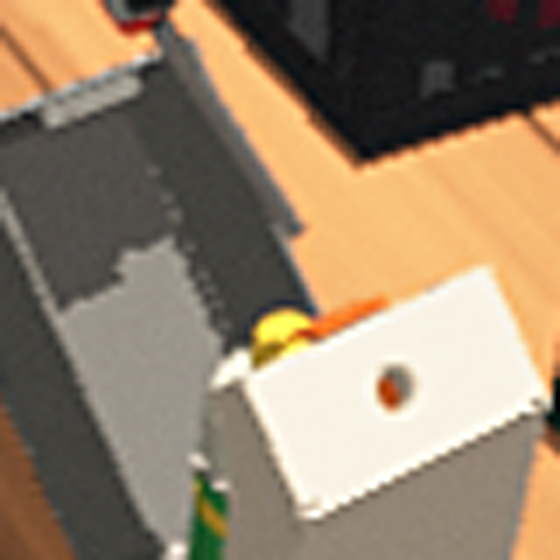

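View pics/f_scene.png

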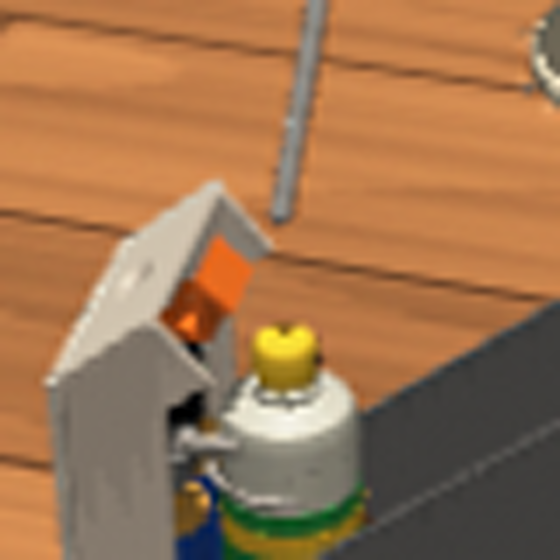

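Predicted and seen positions agree: in the scene the tip is at (238,180) and the cap at (239,197); in the side view the tip is at (295,174) and the cap at (293,189). I'll go down now.

```bash
python3 -m crank '[[0,0,0.2,0],[0,0,0.18,0],[0,0,0,0]]'; python3 nz.py g
```

```text
time: 14.58
tcp_pos: [464.5, -36.9, 459.4]
tcp_rot: [0.158, 3.133, 0.02]
contact_force: [-0.1, 0.5, -0.5]
width: 21.3
14.575 [464.5 -36.9 459.4] [[-0.995, 0.1, 0.006], [0.101, 0.995, 0.012], [-0.004, 0.013, -1.0]] [-0.1  0.5 -0.5] 21.323952361501043 [ 0.27  0.07 -0.27 -0.01 -1.23 -1.94]
tip pred [536.70982218 -39.24738458 169.43396454]
side 253 142 tip [294.9 185.2] nozzle pred [293.1 189.6]
scene 198 149 tip [238.4 193.8] nozzle pred [239.  197.2]
```

View pics/g_scene.png

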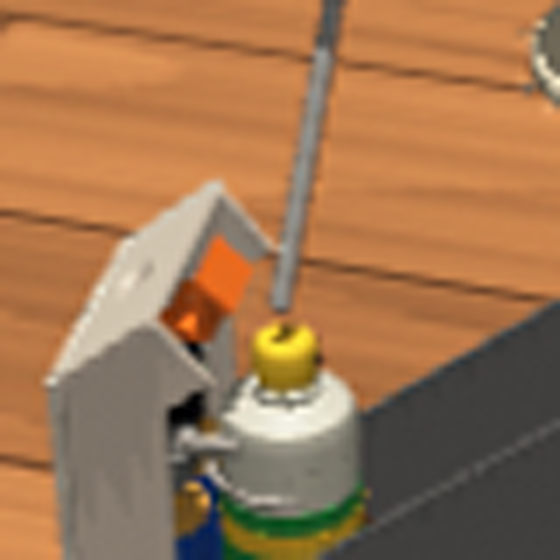

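View pics/g_side.png

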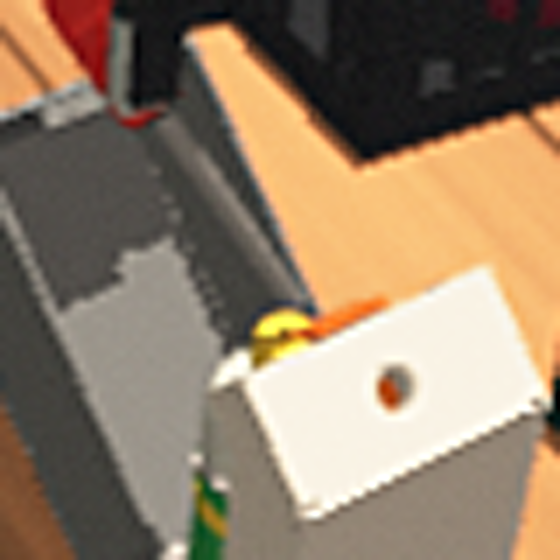

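```bash
python3 -m crank '[[0.03,0,0.1,0],[0,0,0.04,0]]'; python3 nz.py h|head -2;  python3 -m crank '[[0,0,0.03,0]]';python3 -m crank '[[0,0,0.03,0]]'; python3 nz.py i
```

```text
time: 14.92
tcp_pos: [462.1, -36.4, 447.8]
tcp_rot: [0.157, 3.126, 0.022]
contact_force: [-2.3, -0.5, 1.6]
width: 20.8
14.925 [462.1 -36.4 447.8] [[-0.995, 0.1, 0.012], [0.1, 0.995, 0.013], [-0.011, 0.014, -1.0]] [-2.3 -0.5  1.6] 20.758716671402485 [ 0.27  0.07 -0.29 -0.01 -1.19 -1.94]
tip pred [536.16109379 -38.48561953 158.28164186]
time: 15.15
tcp_pos: [462.5, -36.4, 445.7]
tcp_rot: [0.156, 3.125, 0.021]
contact_force: [-1.6, 1.2, 3.1]
width: 21.4
time: 15.28
tcp_pos: [462.4, -36.4, 443.3]
tcp_rot: [0.156, 3.124, 0.021]
contact_force: [-2.9, 1.0, 4.3]
width: 21.3
15.275 [462.4 -36.4 443.3] [[-0.995, 0.099, 0.014], [0.1, 0.995, 0.013], [-0.013, 0.014, -1.0]] [-2.9  1.   4.3] 21.30698594193963 [ 0.27  0.07 -0.3  -0.01 -1.18 -1.94]
tip pred [537.09914804 -38.58499138 153.94798602]
side 253 142 tip [294.3 189.8] nozzle pred [293.1 189.6]
scene 198 149 tip [238.8 199.1] nozzle pred [239.  197.2]
```

View pics/i_scene.png

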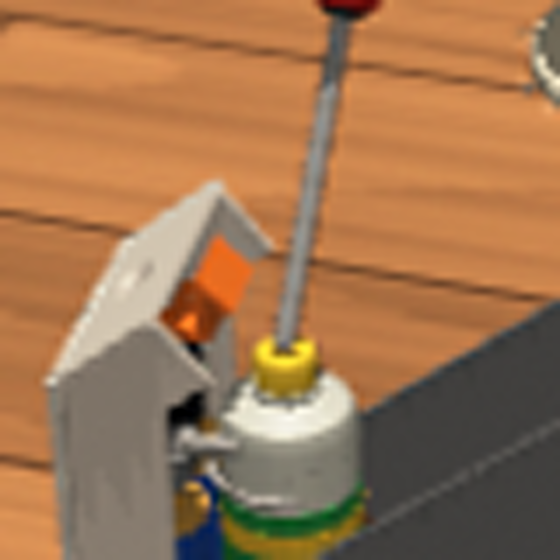

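The cap is going down; its rim is now at y≈345 in the zoom, compared with 325 before. I'll push on to the stop.

```bash
python3 -m crank '[[0,0,0.03,0]]';python3 -m crank '[[0,0,0.03,0]]';python3 -m crank '[[0,0,0.03,0]]'; python3 nz.py j
```

```text
time: 15.5
tcp_pos: [462.4, -36.4, 440.9]
tcp_rot: [0.155, 3.124, 0.02]
contact_force: [-6.8, 1.5, 14.7]
width: 21.2
time: 15.62
tcp_pos: [462.2, -36.5, 440.5]
tcp_rot: [0.154, 3.122, 0.019]
contact_force: [-9.3, 3.0, 20.9]
width: 21.2
time: 15.75
tcp_pos: [461.8, -36.5, 440.5]
tcp_rot: [0.151, 3.121, 0.019]
contact_force: [-8.8, 2.9, 18.2]
width: 21.0
15.75 [461.8 -36.5 440.5] [[-0.995, 0.097, 0.018], [0.097, 0.995, 0.011], [-0.017, 0.013, -1.0]] [-8.8  2.9 18.2] 20.99555088967023 [ 0.27  0.07 -0.31 -0.01 -1.17 -1.94]
tip pred [537.54927868 -38.92834327 151.44326903]
side 253 142 tip [294.4 190.6] nozzle pred [293.1 189.6]
scene 198 149 tip [238.6 200. ] nozzle pred [239.  197.2]
```

View pics/j_scene.png

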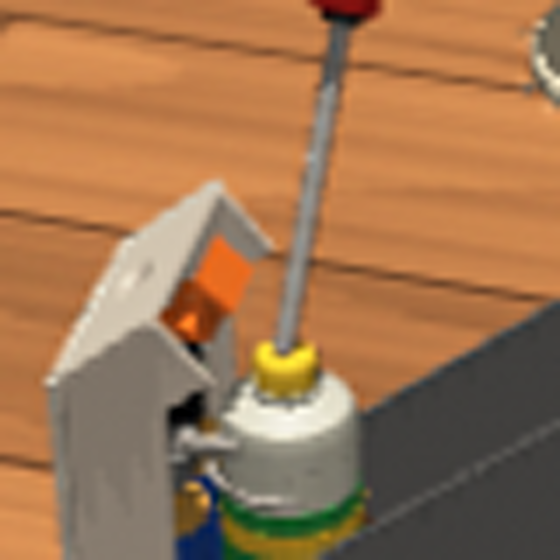

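It met a hard stop at 20 N, well above the 6 N needed, so the nozzle is fully down. I'll lift and check that it springs back.

```bash
python3 -m crank '[[0,0,-0.1,0],[0,0,-0.4,0],[0,0,-0.5,0],[0,0,0,0]]'; python3 nz.py k
python3 - <<'E'
from pin import *
p,A=pin(); tip=p[:3]-150*A[:,2]
for n in ["scene","side"]: print(n,np.round(proj(cam(n,"l_%s.png"%n),tip),1))
E
```

```text
time: 16.35
tcp_pos: [460.3, -37.4, 542.1]
tcp_rot: [0.152, 3.12, 0.021]
contact_force: [-1.0, 0.4, -1.1]
width: 21.4
16.35 [460.3 -37.4 542.1] [[-0.995, 0.097, 0.019], [0.097, 0.995, 0.012], [-0.017, 0.014, -1.0]] [-1.   0.4 -1.1] 21.356690695486826 [ 0.27  0.02 -0.11 -0.01 -1.41 -1.94]
tip pred [536.26623811 -39.5276703  253.07889461]
side 253 142 tip [298.4 157.3] nozzle pred [293.1 189.6]
scene 198 149 tip [237.  164.4] nozzle pred [239.  197.2]
wrist 2671
scene 143
side 130
n [2671, 143, 130] cost 0.384390444192008 c [456.4 -34.7 377.6] lean yaw 175.3 tilt 30.1 roll -1.7
tip [531.3 -40.9 247.8]
centre in tool [5.000e+00 1.000e-01 1.601e+02] axis in tool [ 0.494  0.003 -0.87 ] tip in tool [-69.   -0.4 290.6]
scene [237.3 165.3]
side [296.5 160.1]
```

View pics/k_scene.png

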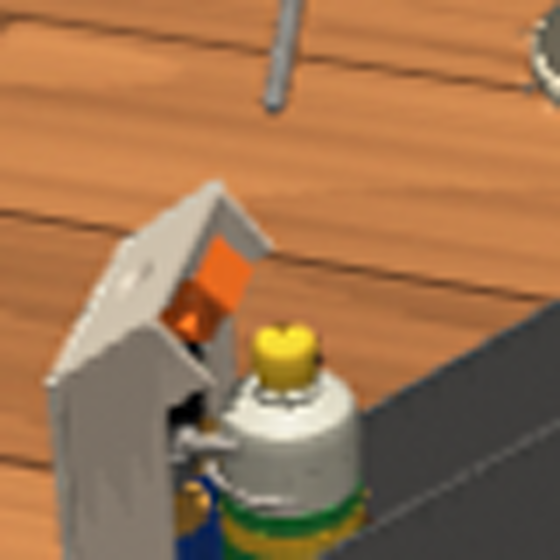

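View pics/l_side.png

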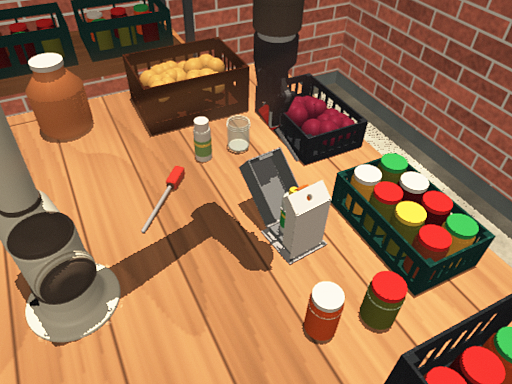

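The nozzle cap is back up at y≈327 in the zoom, as before, and the pin has not slipped in the grip. Next I'll bring the pin round to the front of the cover.

```bash
python3 -m crank '[[-0.1,0.5,0,0],[-0.1,0.5,0,0],[-0.1,0.5,0,0],[0,0.55,0,0],[0,0,0,-0.117],[0,0,0,-0.117],[0,0,0,-0.117],[0,0,0,-0.117]]'
python3 -m crank '[[0,0,0,-0.117],[0,0,0,-0.117],[0,0,0,-0.117],[0,0,0,-0.117],[0,0,0,-0.117],[0,0,0,-0.08],[0,0,0,0]]'
cat > cv.py <<'E'
from h import *
s=st(); M=R.from_rotvec(s['tcp_rot']).as_matrix(); print("yaw",np.degrees(np.arctan2(M[1,0],M[0,0])))
B=np.array([535.4,-63.4,0]); r=np.array([.1045,-.9945,0]); l=np.array([.9945,.1045,0]); T=np.array(s["tcp_pos"])
def dd(x,y,z): return np.round((B+r*x+l*y+np.array([0,0,z])-T)@M,1)
print("disp frame TCP x,y,z",np.round([(T-B)@r,(T-B)@l,T[2]],1),"g",T[2]-155)
E
python3 -i cv.py <<'E'
print("to start",dd(-230,0,315))
E
```

```text
time: 17.7
tcp_pos: [512.5, 171.8, 532.4]
tcp_rot: [1.0, -2.978, -0.007]
contact_force: [-0.0, 0.7, -0.2]
width: 21.2
time: 18.58
tcp_pos: [513.5, 172.7, 526.2]
tcp_rot: [2.368, -2.051, -0.011]
contact_force: [-1.0, 0.1, -1.1]
width: 21.5
18.575 [513.5 172.7 526.2] [[0.143, -0.99, -0.011], [-0.99, -0.143, -0.002], [0.001, 0.011, -1.0]] [-1.   0.1 -1.1] 21.465510304027752 [ 0.62  0.18  0.03 -0.   -1.43 -0.48]
yaw -81.79297557991639
disp frame TCP x,y,z [-237.1    2.9  526.2] g 371.20584609565003
to start [  6.9   0.8 211.2]>>> >>>
```

```bash
python3 -m crank '[[0,0,0.5,0.025],[0,0,0.5,0],[0,0,0.5,0],[0,0,0.4,0],[0,0,0.15,0],[0,0,0,0]]'
python3 -i cv.py <<'E'
print("to start",dd(-230,0,315))
cam("side","m_side.png");cam("scene","m_scene.png")
E
```

```text
time: 19.32
tcp_pos: [511.8, 172.3, 314.5]
tcp_rot: [2.311, -2.115, -0.009]
contact_force: [0.3, 0.8, 0.5]
width: 21.0
19.325 [511.8 172.3 314.5] [[0.088, -0.996, -0.01], [-0.996, -0.088, -0.003], [0.002, 0.01, -1.0]] [0.3 0.8 0.5] 21.003198627592784 [ 0.62  0.33 -0.32 -0.   -0.93 -0.53]
yaw -84.92491886125049
disp frame TCP x,y,z [-236.9    1.2  314.5] g 159.452553820577
to start [ 6.9  1.  -0.5]
{'pixels': array([[[ 98, 117, 129],
        [ 96, 113, 124],
        [ 92, 110, 121],
        ...,
        [ 53,  68, 130],
        [ 51,  66, 130],
        [ 50,  67, 128]],

       [[101, 121, 130],
        [ 93, 113, 122],
        [ 94, 112, 122],
        ...,
        [ 50,  66, 128],
        [ 52,  68, 128],
        [ 49,  66, 125]],

       [[ 97, 118, 128],
        [ 95, 115, 123],
        [ 95, 115, 124],
        ...,
        [ 53,  68, 130],
        [ 51,  68, 131],
        [ 52,  70, 131]],

       ...,

       [[111, 176, 242],
        [111, 176, 241],
        [105, 173, 240],
        ...,
        [ 18,  45, 136],
        [ 18,  47, 137],
        [ 20,  44, 136]],

       [[112, 1
[... 2851 characters left out ...]
    920.8392 ],
       [1794.7667 , 1805.7185 , 1794.5577 , ...,  917.07556,  917.1887 ,
         919.6261 ],
       [1799.4927 , 1789.6342 , 1796.37   , ...,  919.0678 ,  920.4966 ,
         917.4653 ]], shape=(384, 512), dtype=float32), 'fx': 475.6445693880592, 'fy': 475.6445693880592, 'cx': 258.1689578681385, 'cy': 193.35149297659356, 'pose': array([[-3.09062443e-01,  5.17484975e-01, -7.97928385e-01,
         1.46800607e+03],
       [ 9.50922373e-01,  1.54854307e-01, -2.67893232e-01,
         3.25580177e+02],
       [-1.50680752e-02, -8.41563690e-01, -5.39947691e-01,
         8.10633178e+02],
       [ 0.00000000e+00,  0.00000000e+00,  0.00000000e+00,
         1.00000000e+00]])}>>> >>> >>>
```

View pics/m_side.png

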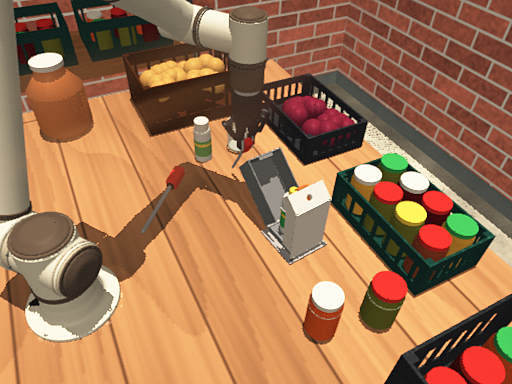

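View pics/m_scene.png

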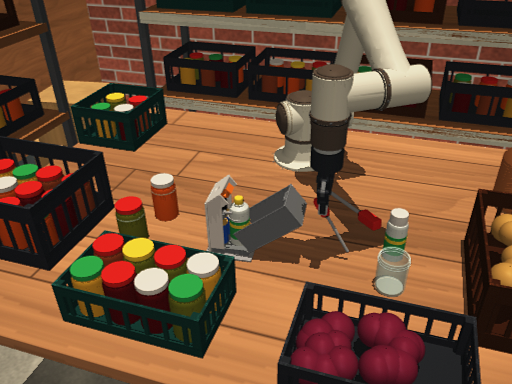

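In the scene picture the gripper stands in front of the open cover at (322,190), with the pin trailing to (347,250). I'll start pushing.

```bash
python3 -m crank '[[0.25,0.01,0,0],[0.25,0,0,0],[0.08,0,-0.06,0]]'
python3 -i cv.py <<'E' 2>/dev/null
c=cam("scene","n_scene.png",zoom=(190,120,360,280))
E
```

```text
time: 19.8
tcp_pos: [517.7, 115.8, 327.0]
tcp_rot: [-2.315, 2.115, 0.004]
contact_force: [-2.8, 3.2, 1.7]
width: 20.8
19.8 [517.7 115.8 327. ] [[0.09, -0.996, 0.002], [-0.996, -0.09, 0.006], [-0.006, -0.003, -1.0]] [-2.8  3.2  1.7] 20.785840806901412 [ 0.53  0.3  -0.33 -0.   -0.93 -0.43]
yaw -84.8432351630502
disp frame TCP x,y,z [-180.1    1.2  327. ] g 171.99471205757106
```

View pics/n_scene.png

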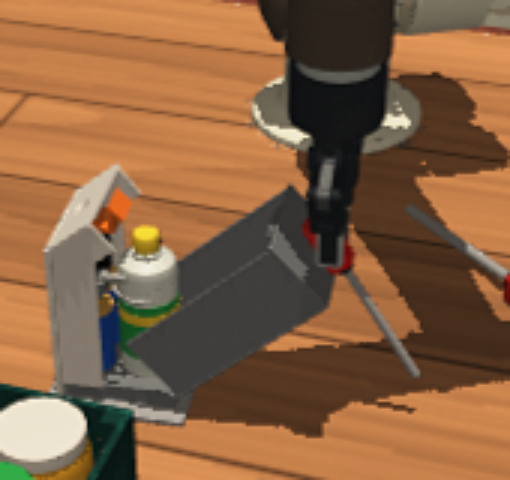

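```bash
python3 -m crank '[[0.1,0,-0.06,0],[0.1,0,-0.05,0],[0.15,0,-0.06,0]]'
python3 -i cv.py <<'E' 2>/dev/null
c=cam("scene","o_scene.png",zoom=(190,120,360,280))
E
```

```text
time: 20.23
tcp_pos: [520.5, 84.4, 352.0]
tcp_rot: [-2.307, 2.103, 0.006]
contact_force: [-9.2, 9.8, 15.2]
width: 21.0
20.225 [520.5  84.4 352. ] [[0.092, -0.996, 0.011], [-0.996, -0.092, 0.017], [-0.016, -0.012, -1.0]] [-9.2  9.8 15.2] 21.01471310646076 [ 0.47  0.26 -0.31 -0.01 -0.98 -0.37]
yaw -84.71916496408711
disp frame TCP x,y,z [-148.6    0.6  352. ] g 197.0102693066063
```

View pics/o_scene.png

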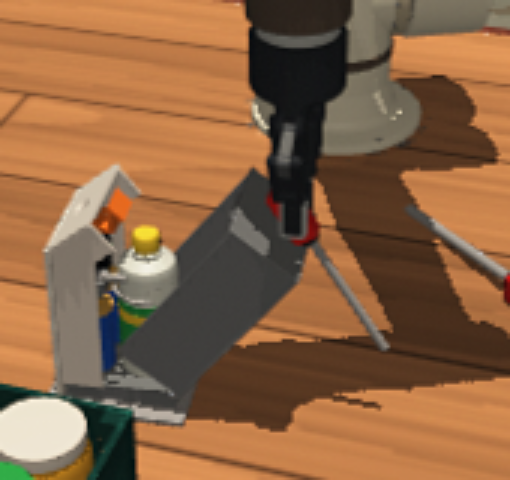

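```bash
python3 -m crank '[[-0.2,0,0,0],[-0.05,0,0.15,0],[0,0,0.1,0],[0,0,0,0]]'
python3 -i cv.py <<'E' 2>/dev/null
c=cam("scene","o2_scene.png",zoom=(190,120,360,280)); c=cam("side","o2_side.png",zoom=(200,110,350,280))
from pin import *
p,A=pin(("wrist","scene"))
E
```

```text
time: 20.78
tcp_pos: [519.2, 112.1, 329.6]
tcp_rot: [-2.301, 2.096, 0.0]
contact_force: [-0.4, 2.1, 2.6]
width: 21.1
20.775 [519.2 112.1 329.6] [[0.093, -0.995, 0.019], [-0.995, -0.093, 0.021], [-0.019, -0.021, -1.0]] [-0.4  2.1  2.6] 21.086888239342464 [ 0.52  0.29 -0.33 -0.01 -0.92 -0.42]
yaw -84.65686801745711
disp frame TCP x,y,z [-176.2    2.2  329.6] g 174.5927233732453
wrist 2702
scene 54
n [2702, 54] cost 0.26819752453933426 c [521.8 111.9 169.5] lean yaw -86.4 tilt 33.5 roll 0.5
tip [516.6 194.6  44.5]
centre in tool [  3.2   0.8 160.3] axis in tool [ 0.536 -0.001 -0.844] tip in tool [-77.2   1.1 286.9]
```

View pics/o2_scene.png

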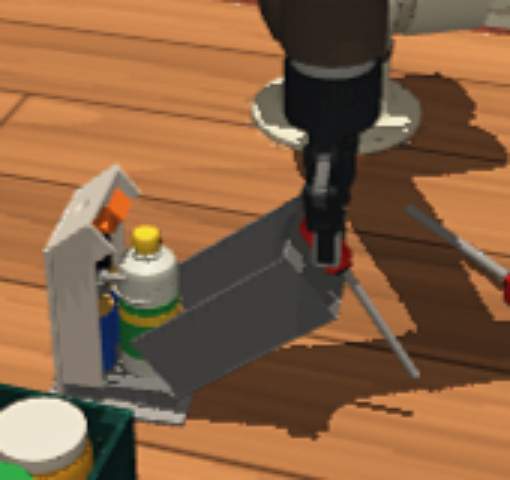

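View pics/o2_side.png

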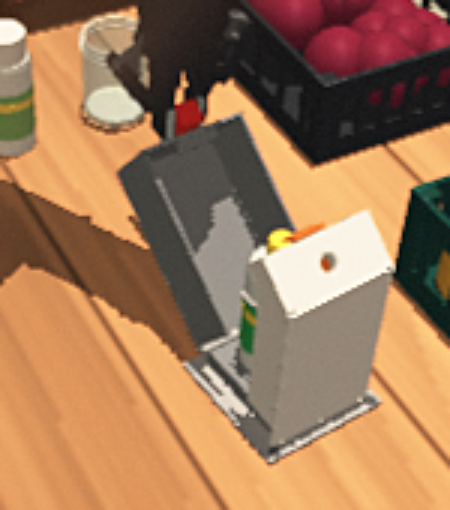

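```bash
python3 -m crank '[[-0.4,0,0,0],[0,0,0.15,0],[0,0,0.13,0],[0,0,0,0]]'
python3 -i cv.py <<'E' 2>/dev/null
E
```

```text
time: 21.48
tcp_pos: [515.2, 149.4, 297.7]
tcp_rot: [-2.304, 2.108, 0.002]
contact_force: [0.2, -0.4, -0.7]
width: 21.1
21.475 [515.2 149.4 297.7] [[0.089, -0.996, 0.012], [-0.996, -0.089, 0.015], [-0.014, -0.013, -1.0]] [ 0.2 -0.4 -0.7] 21.107050449321626 [ 0.58  0.34 -0.36 -0.01 -0.86 -0.49]
yaw -84.90799805669657
disp frame TCP x,y,z [-213.8    2.2  297.7] g 142.74957804129917
```

```bash
python3 -m crank '[[0.15,0.01,-0.03,0],[0.13,0,-0.07,0]]'
python3 -i cv.py <<'E' 2>/dev/null
c=cam("scene","q_scene.png",zoom=(190,120,360,280))
E
```

```text
time: 21.72
tcp_pos: [516.9, 123.4, 310.4]
tcp_rot: [-2.296, 2.101, 0.007]
contact_force: [-20.0, 28.9, 26.0]
width: 21.3
21.725 [516.9 123.4 310.4] [[0.089, -0.996, 0.017], [-0.996, -0.088, 0.025], [-0.023, -0.019, -1.0]] [-20.   28.9  26. ] 21.26992839810524 [ 0.54  0.31 -0.35 -0.02 -0.88 -0.44]
yaw -84.90220503673862
disp frame TCP x,y,z [-187.7    1.1  310.4] g 155.35069260510784
```

View pics/q_scene.png

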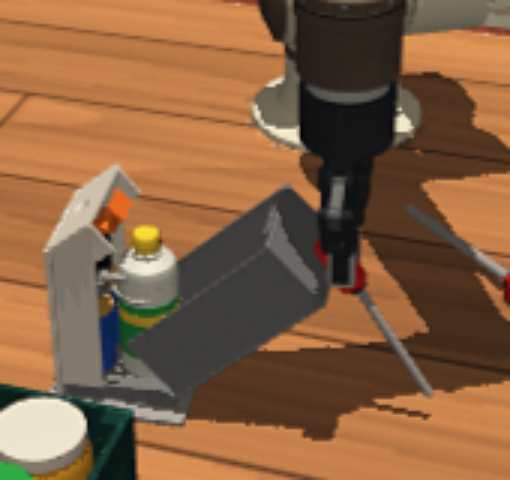

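```bash
python3 -m crank '[[0,0,0,0]]'; python3 -m crank '[[0.05,0,0,0],[0.05,0,-0.02,0]]'
python3 -i cv.py <<'E' 2>/dev/null
c=cam("scene","r_scene.png",zoom=(190,120,360,280))
E
```

```text
time: 21.9
tcp_pos: [516.7, 122.4, 314.2]
tcp_rot: [-2.292, 2.098, 0.006]
contact_force: [-0.4, 1.3, 0.2]
width: 21.2
time: 22.15
tcp_pos: [516.9, 114.8, 320.4]
tcp_rot: [-2.281, 2.09, 0.012]
contact_force: [-7.3, 11.8, 9.0]
width: 21.1
22.15 [516.9 114.8 320.4] [[0.088, -0.996, 0.026], [-0.995, -0.087, 0.04], [-0.038, -0.03, -0.999]] [-7.3 11.8  9. ] 21.06349429262915 [ 0.52  0.3  -0.35 -0.03 -0.89 -0.41]
yaw -84.96322239012673
disp frame TCP x,y,z [-1.792e+02  2.000e-01  3.204e+02] g 165.39880343206818
```

View pics/r_scene.png

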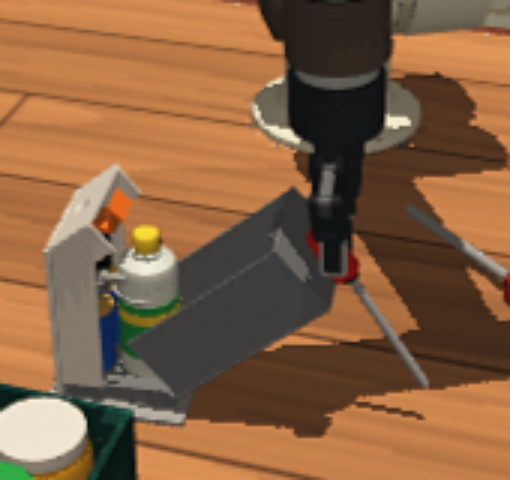

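```bash
python3 -m crank '[[-0.2,0,0.05,0],[0,0,0.15,0]]'; python3 -m crank '[[0.04,0,0.02,0],[0.04,0,0.02,0],[0.04,0,0.02,0]]'
python3 -i cv.py <<'E' 2>/dev/null
c=cam("scene","t_scene.png",zoom=(190,120,360,280))
# cover points: grey in front region, estimate angle
P,u,v=pts(c,np.ones((384,512),bool)); D=np.stack([(P-B)@r,(P-B)@l,P[:,2]],1); k=(D[:,0]<-62)&(D[:,0]>-200)&(abs(D[:,1]-45)<8)&(D[:,2]>30)
Q=D[k]; print(len(Q),np.round(Q[np.argsort(-Q[:,2])][:5],0).tolist(), "edge farthest",np.round(Q[np.argsort(Q[:,0])][:5],0).tolist())
E
```

```text
time: 22.45
tcp_pos: [516.0, 134.5, 303.2]
tcp_rot: [-2.277, 2.089, 0.008]
contact_force: [-0.2, -0.8, -0.9]
width: 21.1
time: 22.82
tcp_pos: [515.6, 128.5, 298.4]
tcp_rot: [-2.267, 2.084, 0.025]
contact_force: [-14.7, 20.0, 16.3]
width: 20.9
22.825 [515.6 128.5 298.4] [[0.085, -0.996, 0.03], [-0.995, -0.083, 0.057], [-0.054, -0.035, -0.998]] [-14.7  20.   16.3] 20.887877359594672 [ 0.54  0.32 -0.36 -0.04 -0.83 -0.43]
yaw -85.10939665876228
disp frame TCP x,y,z [-192.9    0.4  298.4] g 143.3574732729267
2027 [[-185.0, 37.0, 477.0], [-194.0, 40.0, 474.0], [-196.0, 37.0, 473.0], [-186.0, 38.0, 473.0], [-182.0, 37.0, 473.0]] edge farthest [[-200.0, 38.0, 331.0], [-200.0, 38.0, 281.0], [-200.0, 41.0, 290.0], [-200.0, 41.0, 390.0], [-200.0, 40.0, 337.0]]
```

View pics/t_scene.png

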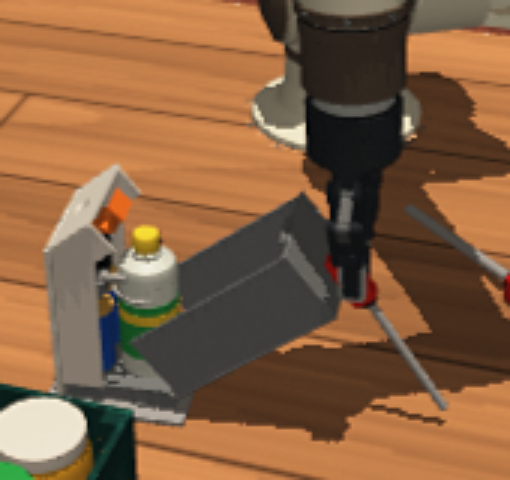

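The push was landing on the cover's forward-sloping roof, which only drives it against its stop. I'll back off and turn the pin sideways, so that the shaft meets the edge squarely and the fingers stay above the roof.

```bash
python3 -m crank '[[-0.3,0,0,0],[-0.3,0,-0.2,0],[0,0,-0.2,0.117],[0,0,0,0.117],[0,0,0,0.117],[0,0,0,0.117],[0,0,0,0.117],[0,0,0,0.117]]'
python3 -m crank '[[0,0,0,0.117],[0,0,0,0.117],[0,0,0,0.05],[0,0,0,0]]'
cat >> cv.py <<'E'
def cover(c):
    """cheek/edge estimate from scene camera side face at l~+50"""
    P,u,v=pts(c,np.ones((384,512),bool)); D=np.stack([(P-B)@r,(P-B)@l,P[:,2]],1)
    k=(abs(D[:,1]-49)<6)&(D[:,0]<-20)&(D[:,0]>-210)&(D[:,2]>35)&(D[:,2]<200); Q=D[k]
    print("cheek pts",len(Q),"front-most",np.round(Q[np.argsort(Q[:,0])][:3]).tolist(),"top",np.round(Q[np.argsort(-Q[:,2])][:3]).tolist())
E
python3 -i cv.py <<'E' 2>/dev/null
c=cam("scene","u_scene.png",zoom=(190,120,360,280)); cover(c)
from pin import *
p,A=pin()
print(dd(-225,-26,335))
E
```

```text
time: 23.88
tcp_pos: [509.6, 182.3, 337.7]
tcp_rot: [-0.806, 3.002, 0.062]
contact_force: [0.3, -1.6, -1.1]
width: 21.1
time: 24.38
tcp_pos: [510.0, 178.5, 334.1]
tcp_rot: [-0.104, 3.123, 0.063]
contact_force: [-0.4, 0.2, 0.3]
width: 21.0
24.375 [510.  178.5 334.1] [[-0.998, -0.067, 0.015], [-0.066, 0.997, 0.041], [-0.018, 0.04, -0.999]] [-0.4  0.2  0.3] 20.98408073720322 [ 0.63  0.3  -0.3  -0.03 -0.94 -2.12]
yaw -176.20444049357374
disp frame TCP x,y,z [-243.2    0.   334.1] g 179.13028061328015
cheek pts 1525 front-most [[-191.0, 47.0, 127.0], [-190.0, 46.0, 129.0], [-190.0, 43.0, 131.0]] top [[-148.0, 45.0, 184.0], [-149.0, 48.0, 184.0], [-149.0, 51.0, 183.0]]
wrist 2672
scene 178
side 57
n [2672, 178, 57] cost 0.35254014262386385 c [508.6 185.2 174.5] lean yaw -174.9 tilt 33.4 roll 3.1
tip [590.8 192.5  49.2]
centre in tool [  3.7   0.4 159.7] axis in tool [ 0.535  0.021 -0.845] tip in tool [-76.5  -2.8 286.4]
[ 25.3 -19.2  -2.1]
```

View pics/u_scene.png

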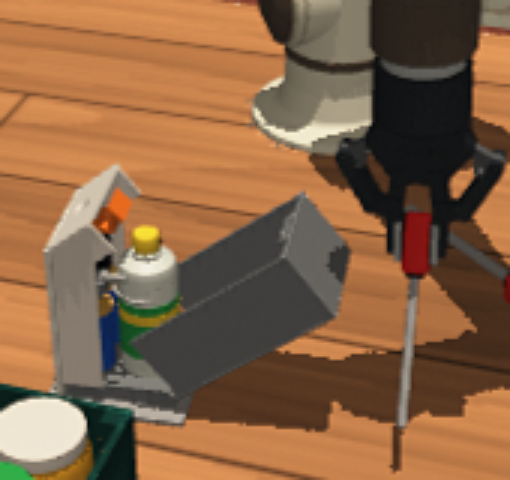

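The cover is fully open: its edge is at (-191,127), and the roof end at (-148,184) confirms the geometry. The shaft now hangs in front of it at (410,330) in the zoom. I'll push with the shaft.

```bash
python3 -m crank '[[0.25,-0.3,0.0,0],[0,-0.2,0,0],[0,-0.1,0,0],[0,-0.1,-0.02,0]]'
python3 -i cv.py <<'E' 2>/dev/null
c=cam("scene","v_scene.png",zoom=(190,120,360,280)); cover(c)
E
```

```text
time: 25.08
tcp_pos: [490.5, 108.1, 334.9]
tcp_rot: [-0.113, 3.114, 0.073]
contact_force: [-7.1, 13.0, 11.6]
width: 21.1
25.075 [490.5 108.1 334.9] [[-0.997, -0.073, 0.023], [-0.072, 0.996, 0.047], [-0.026, 0.046, -0.999]] [-7.1 13.  11.6] 21.101798213517476 [ 0.53  0.24 -0.39 -0.04 -0.91 -2.01]
yaw -175.89357092804985
disp frame TCP x,y,z [-175.2  -26.7  334.9] g 179.85609894321726
cheek pts 1561 front-most [[-189.0, 53.0, 61.0], [-189.0, 51.0, 62.0], [-188.0, 51.0, 69.0]] top [[-132.0, 46.0, 192.0], [-132.0, 50.0, 191.0], [-134.0, 47.0, 190.0]]
```

View pics/v_scene.png

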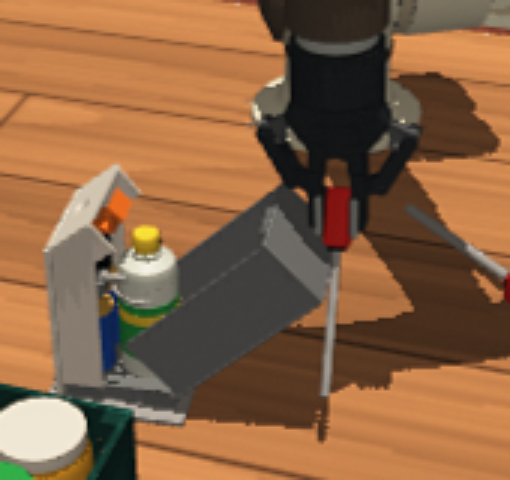

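```bash
python3 -m crank '[[0,0.03,-0.12,0],[0,-0.02,-0.12,0],[0,0,0,0]]'
python3 -i cv.py <<'E' 2>/dev/null
c=cam("scene","x_scene.png",zoom=(190,120,360,280)); cover(c)
E
```

```text
time: 25.5
tcp_pos: [490.1, 107.4, 361.3]
tcp_rot: [-0.113, 3.115, 0.072]
contact_force: [0.1, 2.3, -0.8]
width: 21.3
25.5 [490.1 107.4 361.3] [[-0.997, -0.073, 0.022], [-0.072, 0.996, 0.047], [-0.026, 0.045, -0.999]] [ 0.1  2.3 -0.8] 21.289495751683745 [ 0.53  0.21 -0.35 -0.04 -0.97 -2.01]
yaw -175.8790807187103
disp frame TCP x,y,z [-174.6  -27.2  361.3] g 206.30507964668539
cheek pts 1556 front-most [[-187.0, 50.0, 90.0], [-187.0, 47.0, 90.0], [-187.0, 47.0, 94.0]] top [[-129.0, 46.0, 191.0], [-133.0, 53.0, 191.0], [-127.0, 49.0, 190.0]]
```

View pics/x_scene.png

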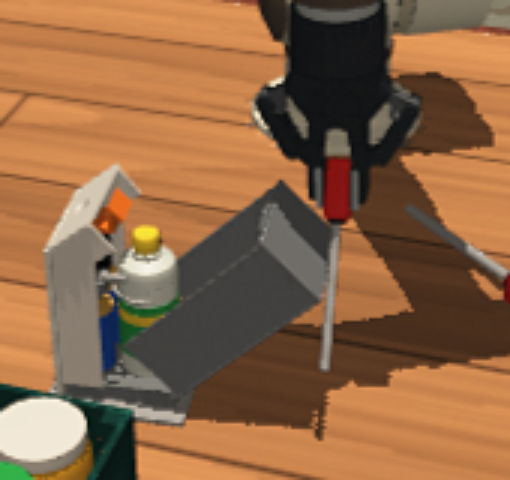

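```bash
python3 -m crank '[[0,-0.12,-0.06,0],[0,-0.12,-0.05,0],[0,-0.12,-0.05,0],[0,-0.12,-0.04,0]]'
python3 -i cv.py <<'E' 2>/dev/null
c=cam("scene","y_scene.png",zoom=(190,120,360,280)); cover(c)
E
```

```text
time: 26.05
tcp_pos: [493.6, 56.6, 379.6]
tcp_rot: [-0.115, 3.114, 0.072]
contact_force: [0.0, 1.2, -0.6]
width: 21.5
26.05 [493.6  56.6 379.6] [[-0.997, -0.074, 0.023], [-0.073, 0.996, 0.047], [-0.026, 0.045, -0.999]] [ 0.   1.2 -0.6] 21.51921409548685 [ 0.43  0.18 -0.33 -0.04 -1.02 -1.91]
yaw -175.80192120402802
disp frame TCP x,y,z [-123.7  -29.   379.6] g 224.5593345267344
cheek pts 1441 front-most [[-137.0, 45.0, 115.0], [-136.0, 54.0, 97.0], [-136.0, 52.0, 102.0]] top [[-83.0, 45.0, 199.0], [-72.0, 47.0, 199.0], [-79.0, 50.0, 199.0]]
```

View pics/y_scene.png

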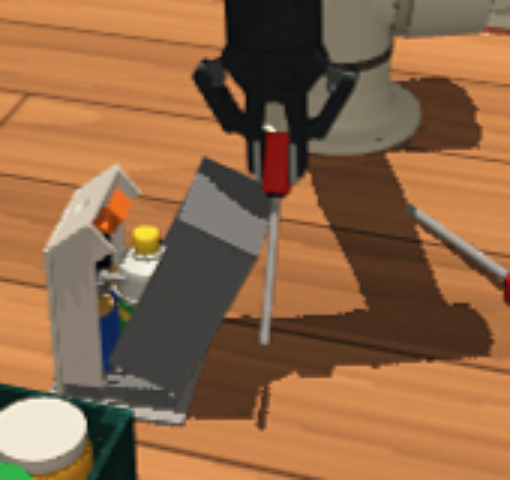

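```bash
python3 -m crank '[[0,-0.12,-0.05,0],[0,-0.12,-0.05,0],[0,-0.12,-0.04,0],[0,-0.08,-0.02,0]]'
python3 -i cv.py <<'E' 2>/dev/null
c=cam("scene","z_scene.png",zoom=(190,120,360,280)); cover(c)
E
```

```text
time: 26.6
tcp_pos: [496.1, 7.3, 393.9]
tcp_rot: [-0.112, 3.117, 0.07]
contact_force: [0.7, 1.1, -0.2]
width: 20.8
26.6 [496.1   7.3 393.9] [[-0.997, -0.072, 0.02], [-0.071, 0.996, 0.045], [-0.023, 0.044, -0.999]] [ 0.7  1.1 -0.2] 20.771235787273124 [ 0.33  0.17 -0.31 -0.04 -1.06 -1.81]
yaw -175.91224930166337
disp frame TCP x,y,z [-74.4 -31.7 393.9] g 238.9229947643757
cheek pts 1111 front-most [[-87.0, 45.0, 118.0], [-87.0, 44.0, 123.0], [-87.0, 44.0, 126.0]] top [[-49.0, 53.0, 200.0], [-31.0, 51.0, 200.0], [-22.0, 44.0, 200.0]]
```

View pics/z_scene.png

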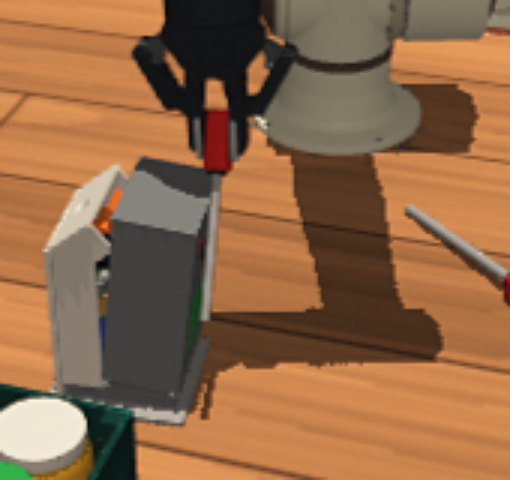

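```bash
python3 -m crank '[[0,-0.08,0.06,0],[0,-0.07,0.04,0]]';  python3 -m crank '[[0,-0.05,0.02,0]]'; python3 -m crank '[[0,-0.05,0,0]]'
python3 -i cv.py <<'E' 2>/dev/null
c=cam("scene","aa_scene.png",zoom=(190,120,360,280)); cover(c)
E
```

```text
time: 26.9
tcp_pos: [497.7, -6.9, 383.8]
tcp_rot: [-0.113, 3.113, 0.076]
contact_force: [-1.2, 7.5, 2.0]
width: 21.0
time: 27.02
tcp_pos: [498.3, -11.9, 382.0]
tcp_rot: [-0.114, 3.113, 0.075]
contact_force: [-3.0, 0.8, 9.7]
width: 21.3
time: 27.15
tcp_pos: [498.7, -16.6, 382.1]
tcp_rot: [-0.116, 3.112, 0.078]
contact_force: [-3.1, 7.6, 4.5]
width: 20.7
27.15 [498.7 -16.6 382.1] [[-0.997, -0.075, 0.024], [-0.073, 0.996, 0.051], [-0.028, 0.049, -0.998]] [-3.1  7.6  4.5] 20.746590491164312 [ 0.28  0.18 -0.32 -0.05 -1.03 -1.75]
yaw -175.78585699866483
disp frame TCP x,y,z [-50.4 -31.6 382.1] g 227.05190302351673
cheek pts 841 front-most [[-66.0, 52.0, 107.0], [-65.0, 47.0, 110.0], [-65.0, 46.0, 115.0]] top [[-54.0, 43.0, 197.0], [-21.0, 49.0, 197.0], [-52.0, 47.0, 197.0]]
```

View pics/aa_scene.png

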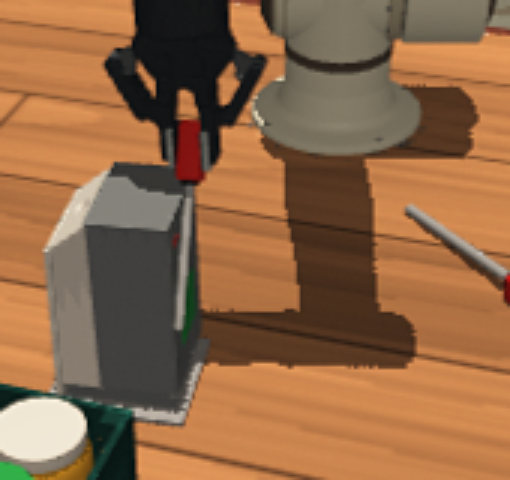

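Nearly shut. I'll push a few more millimetres until the force rises hard.

```bash
python3 -m crank '[[0,-0.04,0,0]]'; python3 -m crank '[[0,-0.04,0,0]]';python3 -m crank '[[0,-0.03,0,0]]'
python3 -i cv.py <<'E' 2>/dev/null
c=cam("scene","ab_scene.png",zoom=(190,120,360,280)); cover(c)
E
```

```text
time: 27.32
tcp_pos: [498.8, -19.5, 382.0]
tcp_rot: [-0.117, 3.111, 0.085]
contact_force: [-3.7, 11.8, 5.6]
width: 21.1
time: 27.45
tcp_pos: [498.9, -21.8, 382.0]
tcp_rot: [-0.12, 3.11, 0.093]
contact_force: [-2.7, 13.2, 5.9]
width: 21.3
time: 27.58
tcp_pos: [498.9, -23.0, 381.9]
tcp_rot: [-0.122, 3.11, 0.101]
contact_force: [-3.7, 12.6, 5.1]
width: 21.1
27.575 [498.9 -23.  381.9] [[-0.997, -0.079, 0.025], [-0.077, 0.995, 0.066], [-0.03, 0.064, -0.998]] [-3.7 12.6  5.1] 21.069262858291854 [ 0.26  0.19 -0.31 -0.07 -1.03 -1.72]
yaw -175.57760734174343
disp frame TCP x,y,z [-44.  -32.1 381.9] g 226.89980639092073
cheek pts 805 front-most [[-63.0, 52.0, 101.0], [-63.0, 51.0, 109.0], [-63.0, 51.0, 103.0]] top [[-42.0, 46.0, 198.0], [-44.0, 45.0, 198.0], [-49.0, 44.0, 197.0]]
```

```bash
python3 -m crank '[[0,-0.08,0,0]]'; python3 -m crank '[[0,-0.08,0,0]]'
python3 -i cv.py <<'E' 2>/dev/null
c=cam("scene","ac_scene.png",zoom=(190,120,360,280)); cover(c)
c=cam("side","ac_side.png",zoom=(230,110,380,280)); 
from pin import *
pin()
E
```

```text
time: 27.75
tcp_pos: [499.2, -28.2, 381.7]
tcp_rot: [-0.125, 3.108, 0.113]
contact_force: [-5.7, 20.3, 9.7]
width: 21.0
time: 27.88
tcp_pos: [499.4, -32.7, 381.5]
tcp_rot: [-0.13, 3.107, 0.129]
contact_force: [-6.8, 23.1, 10.6]
width: 21.1
27.875 [499.4 -32.7 381.5] [[-0.996, -0.084, 0.026], [-0.082, 0.993, 0.084], [-0.033, 0.082, -0.996]] [-6.8 23.1 10.6] 21.100351242895577 [ 0.24  0.19 -0.3  -0.09 -1.04 -1.68]
yaw -175.30240440007486
disp frame TCP x,y,z [-34.3 -32.6 381.5] g 226.471836017756
cheek pts 731 front-most [[-61.0, 52.0, 107.0], [-60.0, 51.0, 103.0], [-60.0, 50.0, 111.0]] top [[-44.0, 45.0, 197.0], [-30.0, 47.0, 197.0], [-32.0, 55.0, 197.0]]
wrist 2701
scene 152
side 91
n [2701, 152, 91] cost 0.36565892995335164 c [499.7 -19.  222. ] lean yaw -166.4 tilt 35.2 roll -12.1
tip [583.8   1.4  99.5]
centre in tool [  3.9   0.5 159.9] axis in tool [ 0.542 -0.021 -0.84 ] tip in tool [-77.5   3.6 285.9]
(array([ 4.99697088e+02, -1.89689326e+01,  2.22046064e+02, -2.90411179e+00,
        6.14629392e-01, -2.11021220e-01]), array([[-0.82571941,  0.06371428, -0.56047118],
       [ 0.01564304, -0.9906318 , -0.13566112],
       [-0.56386413, -0.1207855 ,  0.81698722]]))
```

View pics/ac_scene.png

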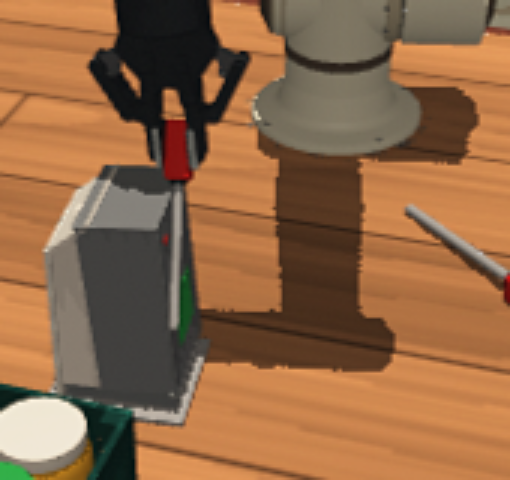

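View pics/ac_side.png

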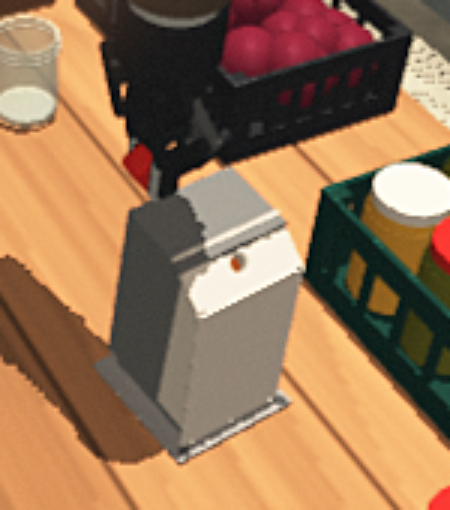

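```bash
cd pics; python3 -c "
import cv2,numpy as np
import sys; sys.path.insert(0,'..')
a=cv2.imread('side0.png')[155:215,255:340]
c=cv2.imread('l_side.png')
from bench import read_camera
b=read_camera('side')['pixels'][155:215,255:340]
d=cv2.imread('scene0.png')[165:260,195:265]; e=read_camera('scene')['pixels'][165:260,195:265]
o=lambda x,f:cv2.resize(x,None,fx=f,fy=f,interpolation=cv2.INTER_CUBIC)
cv2.imwrite('cmp.png',np.hstack([o(a,4.6),o(b,4.6)])); cv2.imwrite('cmp2.png',np.hstack([o(d,5),o(e,5)]))
"
```

```text
(no output)
```

View pics/cmp.png

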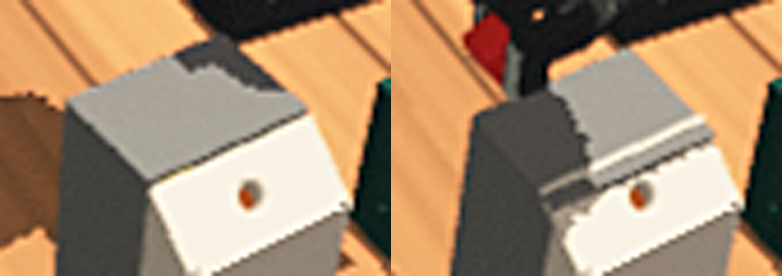

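View pics/cmp2.png

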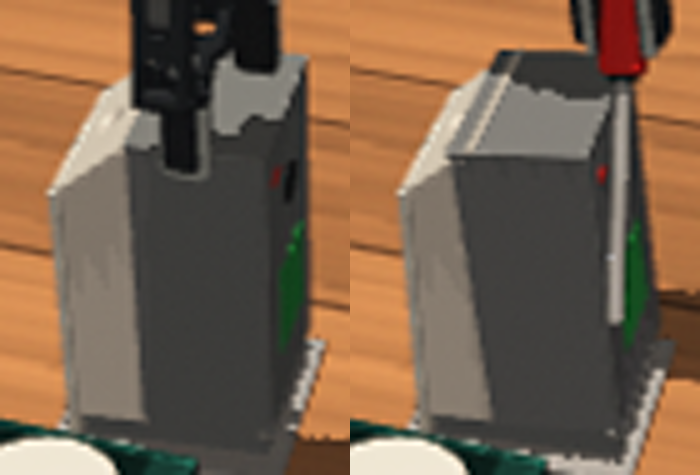

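Compared with the first picture, the cover is now pressed slightly past its shut position (its rear edge lies over the shoulder), so it must be beyond the latch. I'll back off and see whether it stays.

```bash
python3 -m crank '[[0,0.1,-0.05,0],[0,0.2,-0.1,0],[0,0.3,-0.2,0],[0,0,-0.3,0],[0,0,0,0]]'
python3 -i cv.py <<'E' 2>/dev/null
import cv2
a=cv2.imread('pics/side0.png')[155:215,255:340]
b=cam('side')['pixels'][155:215,255:340]
d=cv2.imread('pics/scene0.png')[165:260,195:265]; c=cam('scene','ad_scene.png'); e=c['pixels'][165:260,195:265]; cover(c)
o=lambda x,f:cv2.resize(x,None,fx=f,fy=f,interpolation=cv2.INTER_CUBIC)
x=cv2.imwrite('pics/cmp3.png',np.hstack([o(a,4.6),o(b,4.6)])); x=cv2.imwrite('pics/cmp4.png',np.hstack([o(d,5),o(e,5)]))
E
```

```text
time: 28.85
tcp_pos: [491.8, 24.7, 448.3]
tcp_rot: [-0.133, 3.117, 0.13]
contact_force: [0.1, 0.3, -1.0]
width: 21.6
28.85 [491.8  24.7 448.3] [[-0.996, -0.086, 0.016], [-0.084, 0.993, 0.084], [-0.023, 0.082, -0.996]] [ 0.1  0.3 -1. ] 21.55497796484654 [ 0.36  0.12 -0.21 -0.08 -1.2  -1.82]
yaw -175.16138314956132
disp frame TCP x,y,z [-92.1 -34.2 448.3] g 293.34372800294943
cheek pts 885 front-most [[-115.0, 48.0, 168.0], [-115.0, 47.0, 165.0], [-115.0, 47.0, 173.0]] top [[-34.0, 43.0, 198.0], [-51.0, 44.0, 198.0], [-26.0, 49.0, 198.0]]
```

View pics/cmp3.png

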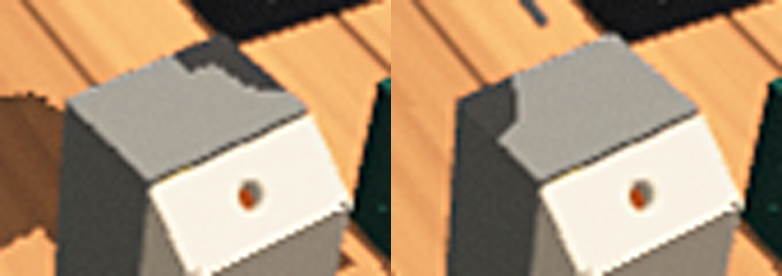

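View pics/cmp4.png

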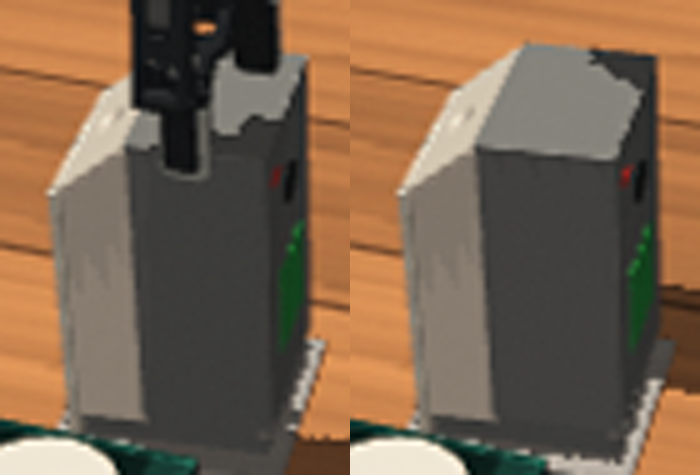

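The cover is latched: both views match the first pictures. Now the pin goes back to the jar. First I'll turn it to lean about 165°, where the tool's small tilt makes it steeper, and measure again over the jar.

```bash
python3 -m crank '[[0,0.3,-0.2,0.117],[0,0.5,-0.1,0.117],[0,0.5,0,0],[0,0.5,0,0],[0,0.5,0,0],[0,0.5,0,0],[0,0.3,0,0],[0,0,0,0]]'
python3 - <<'E'
from pin import *
st(); p,A=pin(); tip=p[:3]-150*A[:,2]
c=cam("wrist","ae_wrist.png")
for n in ["scene","side"]:
  c=cam(n,"ae_%s.png"%n); print(n,"tip",np.round(proj(c,tip),1)); 
for n in ["scene","wrist"]:
  c=read_camera(n)
  for d in masks_of(n,"jar_floor")[:2]:
    Q=pts(c,d["region"])[0]; Q=Q[(Q[:,2]>85)&(Q[:,2]<102)]; print(n,"rim",d["bbox"],len(Q),np.round(Q.min(0)) if len(Q) else 0,np.round(Q.max(0)) if len(Q) else 0)
E
```

```text
time: 29.95
tcp_pos: [563.1, 326.6, 483.3]
tcp_rot: [-0.463, -3.082, -0.101]
contact_force: [-0.7, -0.1, -0.7]
width: 21.1
29.95 [563.1 326.6 483.3] [[-0.956, 0.294, -0.013], [0.293, 0.954, 0.068], [0.033, 0.061, -0.998]] [-0.7 -0.1 -0.7] 21.144528039980045 [ 0.76  0.39  0.23 -0.06 -1.37 -2.62]
wrist 2672
scene 226
side 57
n [2672, 226, 57] cost 0.4266343163020823 c [557.1 337.8 324. ] lean yaw 167.2 tilt 30.8 roll -2.8
tip [632.  320.7 195.1]
centre in tool [  3.7  -0.7 159.9] axis in tool [ 0.538  0.014 -0.843] tip in tool [-77.   -2.8 286.2]
scene tip [383.2 233.6]
side tip [259.8  93.5]
scene rim [377.9, 245.8, 410.6, 292.8] 332 [539. 317.  85.] [614. 388. 101.]
scene rim [115.9, 195.1, 148.7, 241.1] 193 [ 567. -359.   85.] [ 628. -291.  102.]
wrist rim [231.8, 142.0, 289.7, 208.6] 801 [537. 318.  85.] [609. 391.  99.]
```

View pics/ae_scene.png

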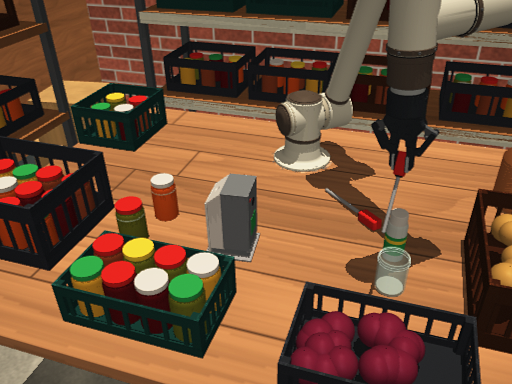

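View pics/ae_side.png

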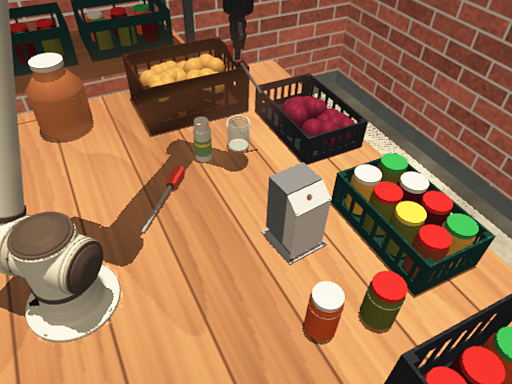

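```bash
python3 -m crank '[[0.37,0.12,0,0],[0,0,0.4,0],[0,0,0.37,0],[0,0,0,0]]'
cat > jr.py <<'E'
from pin import *
import sys
s=st(); p,A=pin(); tip=p[:3]-150*A[:,2]; M=R.from_rotvec(s['tcp_rot']).as_matrix()
ld=np.array([A[0,2],A[1,2],0]); ld/=np.linalg.norm(ld); J=np.array([575,353.5,0])
t=tip-J; print("tip rel jar: away from lean",-(t@ld),"side",t@np.cross([0,0,1],ld),"z",tip[2])
for z in (110,60,13):
    tgt=J-24.5*ld+np.array([0,0,z]); print(z,"tool move",np.round((tgt-tip)@M,1))
for n in ["scene","side"]:
    c=read_camera(n); q=proj(c,tip); print(n,np.round(q,1)); l,t0=(345,195) if n=="scene" else (190,60)
    cv2.imwrite("pics/%s_%s.png"%(sys.argv[1],n),cv2.resize(c["pixels"][t0:t0+110,l:l+90],None,fx=5,fy=5,interpolation=cv2.INTER_CUBIC)); print("zoom px",np.round([(q[0]-l)*5,(q[1]-t0)*5]))
E
python3 jr.py af
```

```text
time: 30.95
tcp_pos: [528.9, 351.6, 413.2]
tcp_rot: [-0.468, -3.088, -0.114]
contact_force: [-0.1, -1.1, -0.6]
width: 21.1
30.95 [528.9 351.6 413.2] [[-0.955, 0.297, -0.005], [0.295, 0.952, 0.075], [0.027, 0.07, -0.997]] [-0.1 -1.1 -0.6] 21.12592111106985 [ 0.83  0.39  0.06 -0.06 -1.19 -2.68]
wrist 2664
scene 203
side 49
n [2664, 203, 49] cost 0.414082638779827 c [525.8 364.5 254.7] lean yaw 168.9 tilt 31.0 roll -2.2
tip [601.5 349.6 126. ]
centre in tool [  2.5   0.3 159. ] axis in tool [ 0.535  0.005 -0.845] tip in tool [-77.7  -0.4 285.8]
tip rel jar: away from lean 26.75070672680346 side -1.2531376117417232 z 126.04277324605684
110 tool move [ 1.7 -2.6 16. ]
60 tool move [ 0.3 -6.1 65.8]
13 tool move [ -1.   -9.4 112.7]
scene [393.9 252.6]
zoom px [244. 288.]
side [245.8 111.4]
zoom px [279. 257.]
```

View pics/af_scene.png

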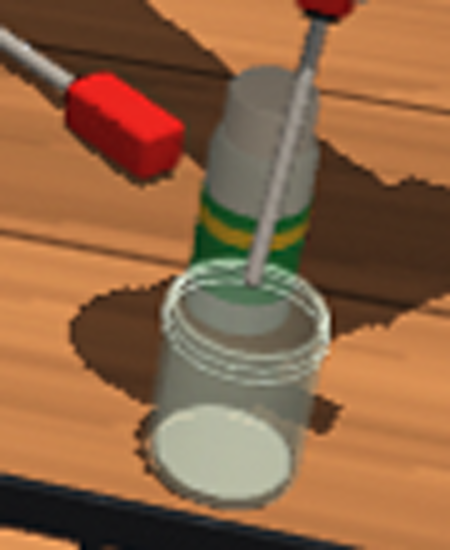

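View pics/af_side.png

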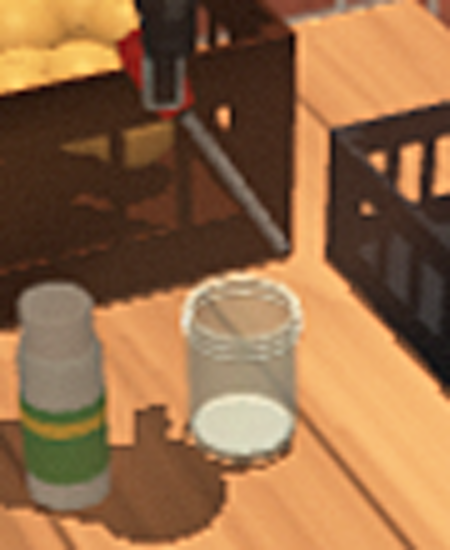

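```bash
python3 - <<'E'
from tri import *
cs=[read_camera("side"),read_camera("scene")]
print(tri(cs,[(190+283/5,60+247/5),(345+253/5,195+281/5)]))
# jar rim centre, by rim ellipse centres: side zoom (242,322) rim mid ; scene (246,316)
print(tri(cs,[(190+243/5,60+310/5),(345+246/5,195+312/5)]), "floor", tri(cs,[(190+243/5,60+425/5),(345+222/5,195+450/5)]))
E
```

```text
(array([604.34219873, 351.74434953, 131.96107595]), np.float64(1.6697995246294057))
(array([577.88941669, 352.26455802,  93.18442029]), np.float64(1.0315885292917704)) floor (array([576.95765069, 352.09067441,   5.77668377]), np.float64(2.374967542378111))
```

```bash
python3 -m crank '[[0.02,-0.02,0.25,0],[0,-0.02,0.25,0],[0,-0.01,0.15,0],[0,0,0,0]]'; python3 jr.py ag
```

```text
time: 31.8
tcp_pos: [527.2, 353.0, 354.4]
tcp_rot: [-0.47, -3.097, -0.134]
contact_force: [0.3, 0.4, -0.1]
width: 21.0
31.8 [527.2 353.  354.4] [[-0.955, 0.296, 0.007], [0.296, 0.951, 0.085], [0.019, 0.083, -0.996]] [ 0.3  0.4 -0.1] 20.955963958688056 [ 0.83  0.43 -0.03 -0.06 -1.04 -2.68]
wrist 2630
scene 193
side 45
n [2630, 193, 45] cost 0.3664728294127989 c [525.4 367.5 195.6] lean yaw 169.6 tilt 30.9 roll -11.9
tip [601.2 353.7  66.9]
centre in tool [3.000e+00 1.000e-01 1.594e+02] axis in tool [ 0.526  0.01  -0.85 ] tip in tool [-75.9  -1.3 287. ]
tip rel jar: away from lean 25.779903642602992 side -4.901369821626818 z 66.91402110556547
110 tool move [  1.5  -1.4 -43.3]
60 tool move [ 0.6 -5.6  6.5]
13 tool move [-0.3 -9.5 53.3]
scene [392.2 273. ]
zoom px [236. 390.]
side [244.9 126.8]
zoom px [275. 334.]
```

View pics/ag_scene.png

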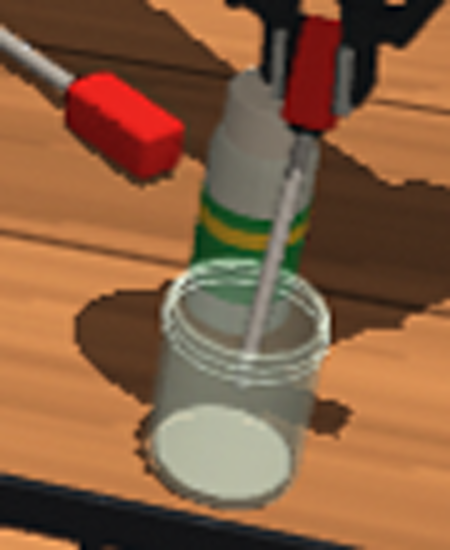

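View pics/ag_side.png

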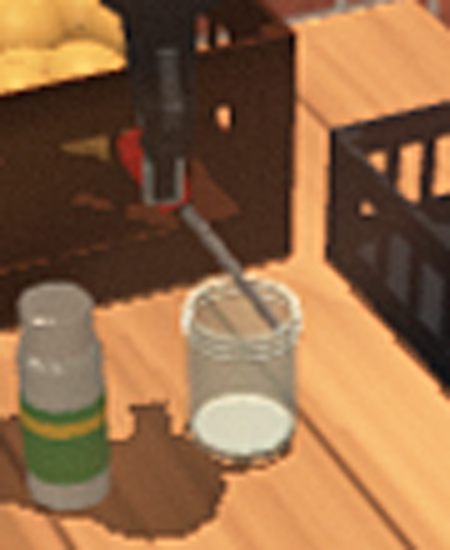

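```bash
python3 -m crank '[[0.02,-0.05,0.2,0],[0,-0.03,0.15,0],[0,0,0,0]]'; python3 jr.py ah
```

```text
time: 32.42
tcp_pos: [523.9, 349.5, 322.1]
tcp_rot: [-0.47, -3.102, -0.144]
contact_force: [0.1, -0.6, -0.4]
width: 21.2
32.425 [523.9 349.5 322.1] [[-0.955, 0.295, 0.013], [0.295, 0.951, 0.091], [0.014, 0.091, -0.996]] [ 0.1 -0.6 -0.4] 21.212325368502984 [ 0.83  0.45 -0.09 -0.06 -0.96 -2.67]
wrist 2633
scene 184
side 38
n [2633, 184, 38] cost 0.3475034771795336 c [523.1 365.1 163.4] lean yaw 170.6 tilt 31.8 roll -5.6
tip [601.1 352.2  35.9]
centre in tool [  3.1   0.2 159.4] axis in tool [ 0.535  0.005 -0.845] tip in tool [-77.1  -0.6 286.2]
tip rel jar: away from lean 25.987277194702788 side -2.96637506834453 z 35.94254037456054
110 tool move [  2.1   3.6 -74. ]
60 tool move [  1.4  -0.9 -24.2]
13 tool move [ 0.7 -5.2 22.6]
scene [389.7 282.8]
zoom px [223. 439.]
side [245.  135.1]
zoom px [275. 376.]
```

View pics/ah_scene.png

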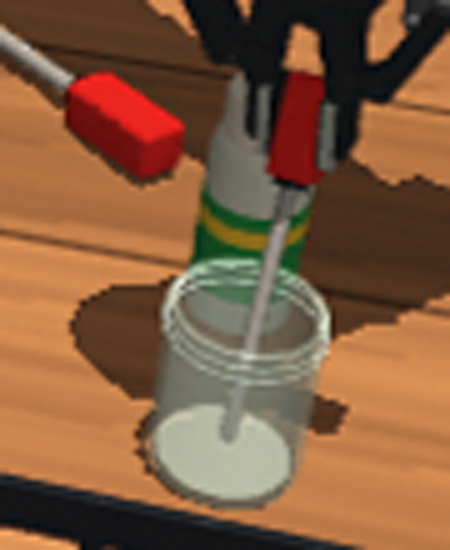

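View pics/ah_side.png

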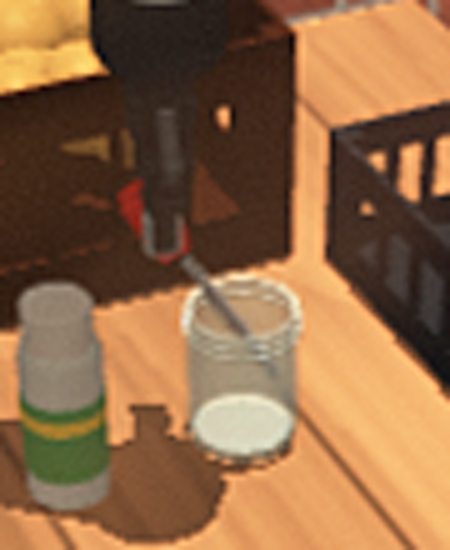

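The tip is well inside the jar: (228,435) in the scene zoom, about z=36. I'll lower it a bit further.

```bash
python3 -m crank '[[0.0,-0.03,0.12,0],[0,-0.02,0.1,0],[0,0,0,0]]'; python3 jr.py ai
```

```text
time: 33.05
tcp_pos: [523.0, 347.0, 300.1]
tcp_rot: [0.469, 3.101, 0.149]
contact_force: [-0.2, -0.1, -0.0]
width: 21.2
33.05 [523.  347.  300.1] [[-0.955, 0.295, 0.016], [0.295, 0.951, 0.094], [0.013, 0.094, -0.995]] [-0.2 -0.1 -0. ] 21.19016634204131 [ 0.83  0.46 -0.12 -0.07 -0.91 -2.66]
wrist 2627
scene 181
side 39
n [2627, 181, 39] cost 0.3691182417826037 c [521.9 362.9 141.1] lean yaw 171.6 tilt 34.4 roll 80.9
tip [605.7 350.6  17.3]
centre in tool [ 3.700e+00 -1.000e-01  1.597e+02] axis in tool [ 0.569 -0.009 -0.823] tip in tool [-81.6   1.3 283.1]
tip rel jar: away from lean 30.807112864117443 side -1.6086671328730087 z 17.295527797190687
110 tool move [  7.2   6.2 -92.5]
60 tool move [  6.5   1.5 -42.7]
13 tool move [ 5.9 -3.   4.1]
scene [387.7 289.9]
zoom px [214. 475.]
side [246.4 139.7]
zoom px [282. 399.]
```

View pics/ai_scene.png

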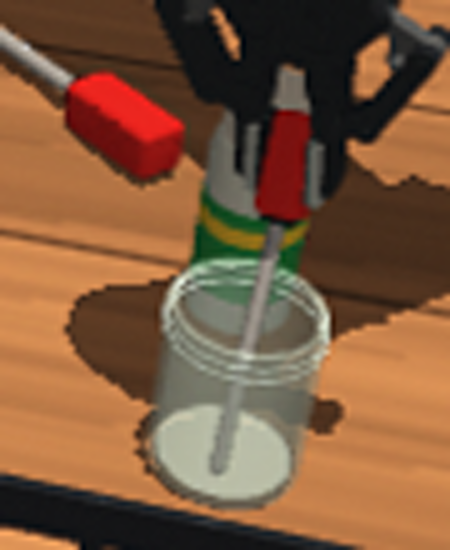

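View pics/ai_side.png

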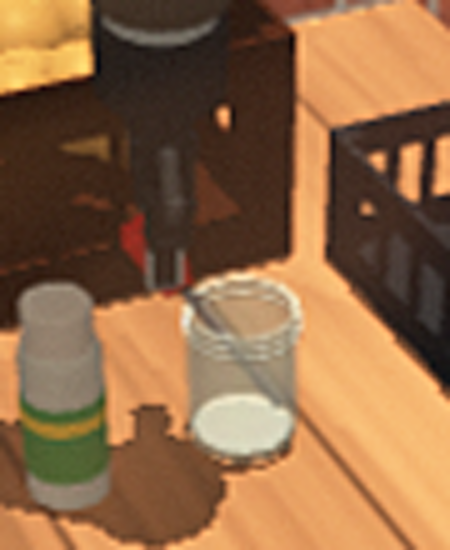

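```bash
python3 -m crank '[[0.02,-0.02,0.05,0],[0,0,0,0]]'; python3 -m crank '[[0,0,0,0],[0,0,0,0],[0,0,0,0],[0,0,0,0]]' 50; python3 jr.py aj
```

```text
time: 33.55
tcp_pos: [521.4, 346.7, 297.4]
tcp_rot: [0.467, 3.097, 0.156]
contact_force: [1.0, -0.5, -0.3]
width: 21.0
time: 34.05
tcp_pos: [521.1, 346.8, 297.7]
tcp_rot: [0.467, 3.097, 0.156]
contact_force: [-0.1, 0.0, -0.4]
width: 50.0
34.05 [521.1 346.8 297.7] [[-0.956, 0.294, 0.02], [0.295, 0.951, 0.098], [0.009, 0.099, -0.995]] [-0.1  0.  -0.4] 49.9968743327485 [ 0.83  0.46 -0.13 -0.06 -0.89 -2.67]
wrist 2515
scene 233
side 32
n [2515, 233, 32] cost 0.37297345066615883 c [523.8 360.  135.9] lean yaw 172.2 tilt 31.2 roll -19.9
tip [600.9 349.4   7.7]
centre in tool [ -0.2  -2.7 162.2] axis in tool [ 0.52   0.001 -0.854] tip in tool [-78.1  -2.8 290.4]
tip rel jar: away from lean 26.180716721643662 side 0.5031862797842422 z 7.692621262013233
110 tool move [   2.7   10.4 -101.8]
60 tool move [  2.2   5.4 -52. ]
13 tool move [ 1.8  0.7 -5.2]
scene [386.9 291.4]
zoom px [209. 482.]
side [245.2 142.7]
zoom px [276. 414.]
```

View pics/aj_scene.png

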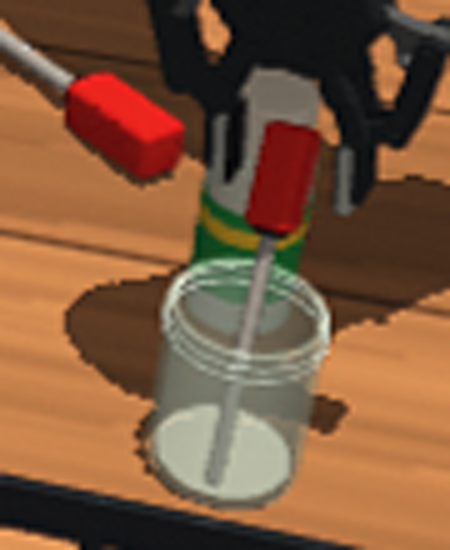

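View pics/aj_side.png

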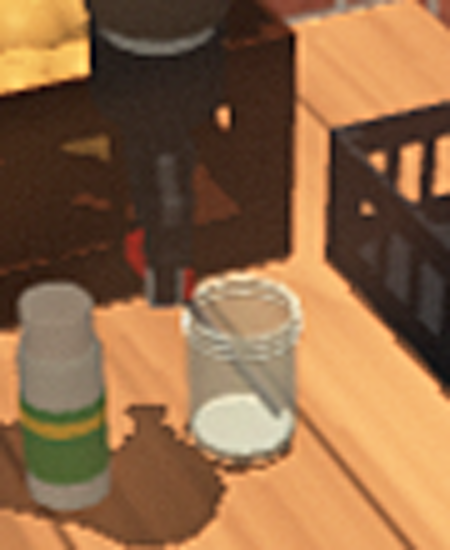

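The pin rests in the jar with its tip at z≈7 and a 31° lean. I'll retreat straight up.

```bash
python3 -m crank '[[0,-0.02,-0.15,0],[0,0,-0.25,0],[0,0,-0.4,0],[0,0,-0.5,0],[0,0,-0.5,0],[0,0,0,0],[0,0,0,0],[0,0,0,0]]'
python3 - <<'E'
from fit import *
st(); c0=np.array([524,360,136.])
try: fit([redpts(n,c0) for n in ["scene","side"]],c0,np.radians(172),.54)
except Exception as e: print(e)
c=cam("scene","end_scene.png"); cam("side","end_side.png")
for n in ["scene","side"]:
  c=read_camera(n)
  for t in ["spare_can","jar_pickles","jar_peppers","jar_floor"]:
    print(n,t,[(np.round(d["bbox"]).tolist(),round(d["confidence"],2)) for d in find_in(n,t)][:1])
E
```

```text
time: 35.3
tcp_pos: [515.8, 324.5, 488.3]
tcp_rot: [0.467, 3.093, 0.16]
contact_force: [0.1, -0.4, -0.1]
width: 49.9
35.3 [515.8 324.5 488.3] [[-0.956, 0.294, 0.025], [0.295, 0.95, 0.1], [0.006, 0.102, -0.995]] [ 0.1 -0.4 -0.1] 49.879220465812864 [ 0.82  0.3   0.11 -0.05 -1.29 -2.67]
n [236, 129] cost 1.041976506566886 c [526.  359.7 133.3] lean yaw 174.6 tilt 30.7 roll -24.3
tip [602.3 352.5   4.4]
scene spare_can [([386.0, 209.0, 408.0, 246.0], 0.95)]
scene jar_pickles [([117.0, 195.0, 148.0, 239.0], 0.85)]
scene jar_peppers [([152.0, 171.0, 179.0, 221.0], 0.85)]
scene jar_floor [([377.0, 245.0, 411.0, 293.0], 0.62)]
side spare_can [([194.0, 116.0, 216.0, 161.0], 0.73)]
side jar_pickles [([362.0, 269.0, 410.0, 329.0], 0.84)]
side jar_peppers [([303.0, 284.0, 348.0, 337.0], 0.89)]
side jar_floor [([225.0, 112.0, 251.0, 152.0], 0.57)]
```

View pics/end_scene.png

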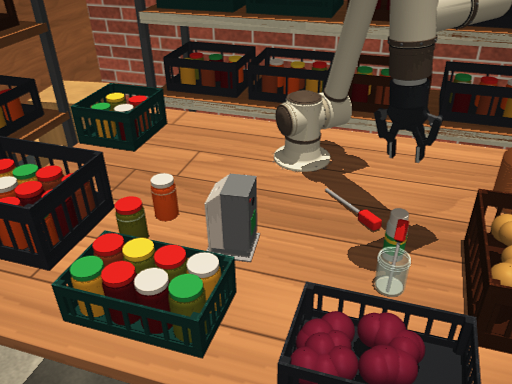

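View pics/end_side.png

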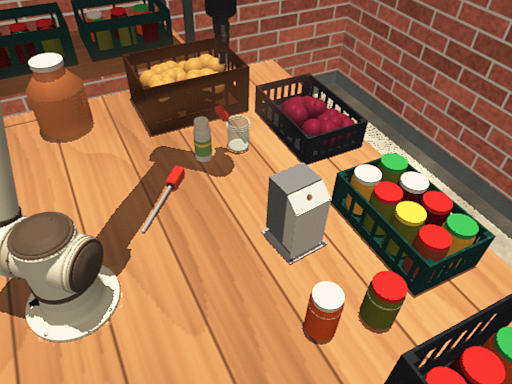

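The pin stands in its jar at (400,255), the cover is shut at (235,215), the other things are where they were, and the gripper is clear. I'm handing the job in.

```bash
python3 -c "
from bench import manip
print(manip.finish_job())"
```

```text
the job is handed in; nothing more can be done
None
```

I did the whole job in the order asked and handed it in at about 35 s; no verdict was reported.

- **Latch and cover:** I took the pin from the jar, pushed it through the keyhole and the cover dropped fully open.
- **Nozzle:** I pressed the cap with the pin tip to a hard stop at about 20 N (6 N is enough). It sprang back to its starting height in the picture.
- **Closing the cover:** My first pushes failed because they landed on the cover's sloping roof and only drove it against its stop, with up to about 44 N measured at the wrist for a moment. That is under the 120 N wrist limit. I can't tell how much of it went through the gripper's fingers rather than the pin, so I can't rule out a brush with the 40 N limit on the gripper's body. I then pushed with the pin shaft held sideways. At about 26 N the cover flexed slightly past shut, and after I backed off it stayed shut and matched the first pictures.
- **Pin back in the jar:** It stands tip down on the jar floor, leaning about 31°.

In the last pictures the two preserve jars, the spare can and the glass jar are within a few pixels of where they started. The gripper is clear and shows no contact force. Two things were slightly off:
- **Tool tilt:** the tool had tilted about 6° from vertical under the pushing loads.
- **Last pin fit:** taken from the two fixed cameras, it was rougher than the earlier ones and put the tip at z≈4 mm, against the floor's 6 mm. That is within calibration error.

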